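# Top up the cargo magazines of the toy railway's loading station

## Task

Load the orange container into the orange magazine and the green container into the green one, one after the other: set each flat into the mouth and press it straight down past the yellow retaining lips until it catches beneath them and stays down by itself. How deep the lips sit is not known, so feel for the end of travel and never press with more than 30 N. Leave the blue container and the flat wagon between the magazines where they are, and let go of everything at the end.

Things in the scene. Friction and masses are not known exactly. Their poses are not given: they have to be found in the camera images.
- orange_container: Loose orange toy freight container, a closed box 64 (x) x 36 (y) x 26 mm (z), 60 g (may vary by a third), ribbed sides. Origin: centre of its underside; x along its length, z up. Either end may lead.
- green_container: Loose green toy freight container, a closed box 64 (x) x 36 (y) x 26 mm (z), 60 g (may vary by a third), ribbed sides. Origin: centre of its underside; x along its length, z up. Either end may lead.
- orange_magazine: Fixed grey upright magazine on a flat orange base (112 x 76 x 8 mm), orange mouth edges and orange stack inside. Origin: centre of the base's underside, on the table; x along the slot's length, z up. The slot takes a container lying flat, length along x (either way round), 1 mm play all round. Ends and corners are walled; the middle 38 mm of both long sides is open, so fingers there fit.
- orange_mouth (a point): Centre of the magazine's mouth rim, 108 mm above its base's underside. The mouth flares 4 mm outward on every side down to 100 mm up, straight below.
- orange_rest (a point): Slot centre, 93 mm up: here the underside of a container set into the mouth comes to rest, on four weak black noses in the end walls. Pressed down from here (mid-top) it spreads two yellow sprung lips in the end walls and sinks against the stack's spring. Once its top is below the lips they snap over it and hold it; let go sooner, it is pushed back up.
- orange_stop (a point): Slot centre, 65 mm up: the lowest place the container's top can meet the stop. Lips, stack and stop sit on a height-adjustable insert, setting unknown and different in each magazine: the lips' underside lies 67 to 85 mm up. Sinking takes 2 to 14 N; 2 mm past the catch the stack meets a stiff rubber stop (about 5 N/mm): a push at 10 mm/s that reaches 18 N is home; a push over 30 N is damage.
- green_magazine: Fixed grey upright magazine on a flat green base (112 x 76 x 8 mm), green mouth edges and green stack inside. Origin: centre of the base's underside, on the table; x along the slot's length, z up. The slot takes a container lying flat, length along x (either way round), 1 mm play all round. Ends and corners are walled; the middle 38 mm of both long sides is open, so fingers there fit.
- green_mouth (a point): Centre of the magazine's mouth rim, 108 mm above its base's underside. The mouth flares 4 mm outward on every side down to 100 mm up, straight below.
- green_rest (a point): Slot centre, 93 mm up: here the underside of a container set into the mouth comes to rest, on four weak black noses in the end walls. Pressed down from here (mid-top) it spreads two yellow sprung lips in the end walls and sinks against the stack's spring. Once its top is below the lips they snap over it and hold it; let go sooner, it is pushed back up.
- green_stop (a point): Slot centre, 65 mm up: the lowest place the container's top can meet the stop. Lips, stack and stop sit on a height-adjustable insert, setting unknown and different in each magazine: the lips' underside lies 67 to 85 mm up. Sinking takes 2 to 14 N; 2 mm past the catch the stack meets a stiff rubber stop (about 5 N/mm): a push at 10 mm/s that reaches 18 N is home; a push over 30 N is damage.
- blue_container: Loose blue container, same size and origin as the others; not part of the job, leave it.
- wagon: Loose black flat wagon 110 (x) x 40 x 29 mm between the magazines; origin: centre of its underside. Leave it.
Not all that is in view belongs to the job. There is more than one size of the orange_container; the one meant has the size given above.

How it is judged:
By the outcome, as a careful person would: the job done as asked, in the order asked, and still so for the second after the job is handed in, with the robot touching nothing.
It also fails if it takes over 72 s, if anything falls off the work surface, if the arm or the gripper's body presses on something with over 40 N, if the wrist force passes 120 N, or if a joint passes its speed limit or range.

## Robot

A 7-joint arm with a two-finger parallel gripper is mounted at the origin on the work surface. World frame = base frame: x ahead of the robot, y to its left, z up, the work surface at z = 0. Lengths are in m, angles in rad, forces in N, time in s.
With the tool pointing down it reaches from about 0.4 to 0.9 m from the base axis. Payload 5.5 kg.
Tool frame: the origin (TCP) lies at the very end of the fingers, on their centre line; the grasp point (between the pads) lies 19 mm behind it; z points along the fingers, y is the line along which they close (so a half turn about z gives the same grasp; the last joint's range is limited). The gripper opens to 85 mm and grips with 20 to 120 N. Pads are 22 mm wide; open, the fingers measure 114 mm over their backs; the gripper's body (76 mm by 85 mm) begins 54 mm behind the grasp point. The pads swing forward as they close: fully open they stand 13 mm farther back than shut.
Start: joints at [-0.917, 0.501, -0.427, 1.55, 0.221, 1.138, -0.21], TCP at [0.248, 0.601, 0.231] pointing down, gripper open.
Joint ranges: [-2.88, 2.88], [-0.31, 2.03], [-1.54, 1.56], [0.2, 2.42], [-1.41, 4.55], [0.19, 2.02], [-2.57, 2.57]. Speed limits (rad/s): [2.57, 2.57, 3.14, 3.14, 3.14, 3.14, 3.14].

## Interface

Orientations are given as [roll, pitch, yaw] about the fixed x, y, z axes, in that order (R = Rz(yaw) Ry(pitch) Rx(roll)).
In Python, from station import r, viewer, ticket gives the robot as it stands. The module is installed in compiled form; this text tells all that it offers.
- The arm moves only by the shell command python3 -m creep 'ROWS' [OPENING] [FORCE]. ROWS is JSON, a list of rows, each an object of numbers: "dx", "dy", "dz": the shift along the tool's x, y, z each as a share of 0.2 m, from -1 to 1; "roll": the turn about the tool's z as a share of 45 degrees, from -1 to 1. In form: [{"dx": .., "dy": .., "dz": .., "roll": ..}, ...]. A call has exactly 10 rows; each row is the pose to reach, as a shift and turn from the pose commanded when the call began, along the tool's axes at that moment; what a row does not reach only later rows make up. A row lasts 1/12 s, in which the tool goes at most 41.7 mm and 7.16 degrees, less where a joint would pass 70% of its speed; a pose out of reach is approached as far as the arm can. A call with a number of a shift or a turn outside -1 to 1 is refused whole. A call with a gripper value outside its range is refused whole. OPENING is the opening, from 0 (shut) to 1 (fully open), set as the call begins (- or left out, the last holds). The fingers move at their own pace and stop on an object; FORCE is the grip in N (left out, the last holds). Time passes only in rows, so rows that repeat a pose let the fingers close, or fill a call up. It gives the time, the measured TCP pose, the force, the opening and the grip force at its end, in the units of the state.
- r.get_state(): the state, without advancing time (a new reading comes with each control period).
- viewer.snapshot(name): name is "scene" or "top"; returns a dict with "frame" (480x640x3 uint8, blue, green, red), "vertical_fov" (degrees; the focal length in pixels is half the picture's height over the tangent of half this angle, whatever the lens; pixels are square), "cx", "cy" (the principal point, pixels), "R" (3x3) and "t" (3): a world point X has camera coordinates R X + t. Camera axes: x right, y down, z forward; pixel columns grow to the right and rows downward; lengths in m; the calibration is good to about 2 mm. A picture is of the moment at which its call begins. There is no depth.
- ticket.hand_in(): hands the job in; it is judged then, once.
The state is a dict: "time_s": time; "joint_pos": joint angles; "qvel": joint speeds; "joint_torque": joint torques, N m; "position": TCP position; "tcp_rot": TCP orientation; "contact_force": force on the tool from outside, world axes, zero at the start; "torque": the same for the moment, N m; "finger_gap": opening from 0.0 (shut) to 1.0 (fully open); "finger_force": force on a finger pad.
Only numpy, scipy, OpenCV 4.12 (cv2) and the standard library are available. Lean on these libraries where they do the work, as an engineer would, in place of code of your own. Each camera call takes 0.05 s, during which the arm holds its last target. There are 200 camera calls.

## Working session

There is one attempt and no reset: what is moved stays moved. The work goes in short steps, Python scripts to look and compute and a shell command to move; the robot and the scene stay as the last step left them, time stands still between calls to the robot, and variables do not carry over. Pictures are saved under pics/ and viewed, at most 10 in all, crops included, and the job is handed in when it is done.

```bash
mkdir -p pics; python3 - <<'E'
from station import r,viewer
import cv2,pickle
s=r.get_state();print(s)
for n in("scene","top"):
    d=viewer.snapshot(n);cv2.imwrite(f"pics/{n}0.png",d["frame"]);pickle.dump(d,open(n+"0.pkl","wb"))
    print(n,d["vertical_fov"],d["cx"],d["cy"],d["R"],d["t"])
E
```

```text
{'time_s': 0.0, 'joint_pos': array([-0.91681187,  0.50186996, -0.42679605,  1.55144209,  0.22078243,
        1.13825725, -0.21029395]), 'qvel': array([-4.21275696e-04, -1.68593552e-04,  1.97379040e-03,  5.16440650e-04,
       -5.96670174e-04, -3.50095376e-05,  6.38037225e-04]), 'joint_torque': array([-5.37539800e-04, -5.69507110e+01, -5.81639975e+00, -2.80943656e+01,
        1.06617328e-02,  1.17963666e-02,  1.70743471e-05]), 'position': array([0.24736518, 0.60035753, 0.23024918]), 'tcp_rot': array([-3.13967094e+00, -9.95444618e-05,  2.75086430e+00]), 'contact_force': array([0.22788221, 0.04870062, 0.12777042]), 'torque': array([-0.04180618,  0.00545924, -0.00301316]), 'finger_force': 0.0, 'finger_gap': 0.9958058273105319}
scene 48.87389506923718 309.93427434580053 236.8622546055988 [[ 0.75646373  0.65394198  0.01106819]
 [ 0.41225483 -0.46361171 -0.78428958]
 [-0.50774854  0.59784953 -0.62029618]] [-0.33795849 -0.15168256  1.15487011]
top 51.63915524039301 323.08542293084247 239.46848856294275 [[ 0.01518067 -0.99986218 -0.00672112]
 [-0.98070137 -0.01357869 -0.19503961]
 [ 0.19492147  0.00955224 -0.98077234]] [-0.02027408  0.52731277  0.93497065]
```

View pics/top0.png

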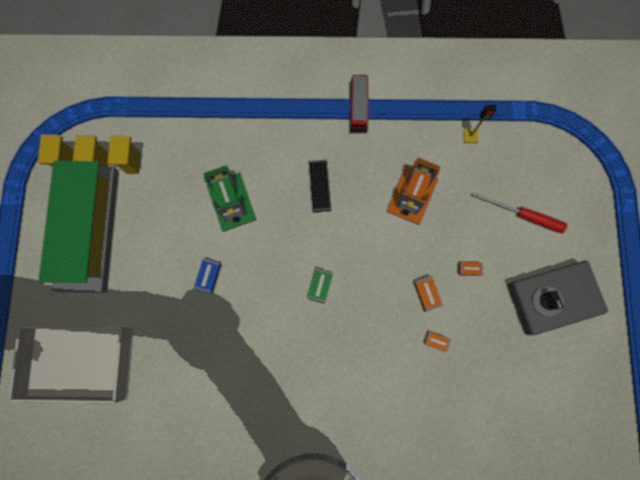

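View pics/scene0.png

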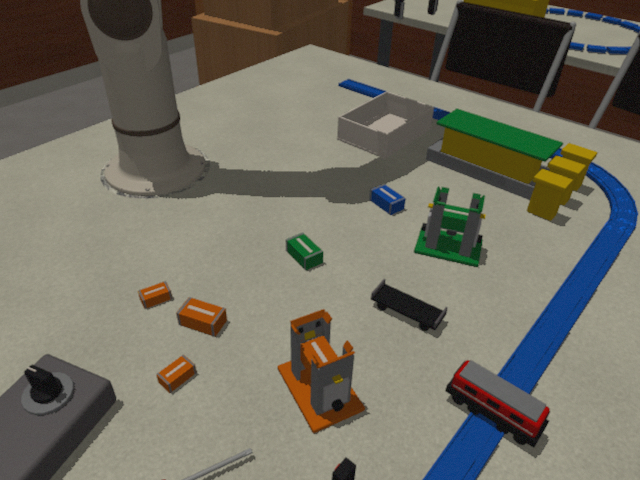

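The top view shows the 64 mm orange container at (428,293), with smaller decoys at (470,268) and (437,341). Green is at (320,285), blue at (207,275), the orange magazine at (413,190), the green magazine at (229,198) and the wagon at (320,186). The scene view agrees: orange (201,317), green (304,250), magazines (322,370) and (452,228).

```bash
cat > h.py <<'E'
import numpy as np,cv2,pickle
from scipy.optimize import minimize
def load(t): return {n:pickle.load(open(f"{n}{t}.pkl","rb")) for n in("scene","top")}
def proj(d,X):
    f=240/np.tan(np.radians(d["vertical_fov"])/2)
    c=np.atleast_2d(X)@np.array(d["R"]).T+np.array(d["t"]); return np.c_[f*c[:,0]/c[:,2]+d["cx"],f*c[:,1]/c[:,2]+d["cy"]]
def unproj(d,u,v,z):
    f=240/np.tan(np.radians(d["vertical_fov"])/2);R=np.array(d["R"]);t=np.array(d["t"])
    w=R.T@np.array([(u-d["cx"])/f,(v-d["cy"])/f,1]);c=-R.T@t; return c+w*(z-c[2])/w[2]
def pts(p,L,W,z): 
    x,y,a=p;c,s=np.cos(a),np.sin(a)
    return np.array([[x+c*i*L/2-s*j*W/2,y+s*i*L/2+c*j*W/2,k] for k in z for i,j in((1,1),(1,-1),(-1,-1),(-1,1))])
def fitbox(ims,masks,p0,names=("scene","top"),L=.064,W=.036,H=.026):
    S=4
    def cost(p):
        e=0
        for n in names:
            m=np.zeros((480*S,640*S),np.uint8)
            h=cv2.convexHull(((proj(ims[n],pts(p,L,W,(0,H)))+.5)*S-.5).astype(np.float32))
            cv2.fillConvexPoly(m,np.round(h*16).astype(np.int32),255,shift=4)
            m=cv2.resize(m,(640,480),interpolation=cv2.INTER_AREA)/255.
            e+=np.abs(m-masks[n]).sum()
        return e
    sx=np.array([p0,p0+[.008,0,0],p0+[0,.008,0],p0+[0,0,.2]])
    o=minimize(cost,p0,method="Nelder-Mead",options=dict(initial_simplex=sx,xatol=1e-4,fatol=.1))
    return o.x,o.fun
def mask(d,col,u,v,rad=45):
    hsv=cv2.cvtColor(d["frame"],cv2.COLOR_BGR2HSV)
    lo,hi={"o":((3,130,60),(18,255,255)),"g":((45,100,30),(85,255,255))}[col]
    m=cv2.inRange(hsv,lo,hi);m=cv2.morphologyEx(m,cv2.MORPH_CLOSE,np.ones((9,9)))
    n,l=cv2.connectedComponents(m);return (l==l[v,u]).astype(float)
E
python3 - <<'E'
from h import *
I=load(0)
for c,us,ut,off in(("o",(190,322),(424,300),0),("g",(295,252),(316,292),0)):
    M={"scene":mask(I["scene"],c,*us),"top":mask(I["top"],c,*ut)}
    p=unproj(I["top"],*ut,.02)[:2]
    for n in(("scene",),("top",),("scene","top")):
        b=min((fitbox(I,M,np.array([*p,a]),n) for a in(-.6,0,.6)),key=lambda t:t[1])
        print(c,n,b,[M[k].sum() for k in M])
f=[cv2.resize(I[n]["frame"][y:y+75,x:x+100],None,fx=4,fy=4,interpolation=cv2.INTER_CUBIC) for n,x,y in(("top",365,150),("top",180,155))]
f+=[cv2.resize(I["scene"]["frame"][y:y+150,x:x+200],None,fx=2,fy=2,interpolation=cv2.INTER_CUBIC) for x,y in((230,300),(370,160))]
cv2.imwrite("pics/c.png",np.vstack([np.hstack(f[:2]),np.hstack(f[2:])]))
E
```

```text
o ('scene',) (array([ 0.42737068, -0.22595213,  0.31140712]), np.float64(151.278431372549)) [np.float64(1215.0), np.float64(496.0)]
o ('top',) (array([ 0.42868244, -0.22508071,  0.3438642 ]), np.float64(176.39607843137253)) [np.float64(1215.0), np.float64(496.0)]
o ('scene', 'top') (array([ 0.42750409, -0.2264341 ,  0.31708815]), np.float64(331.82745098039214)) [np.float64(1215.0), np.float64(496.0)]
g ('scene',) (array([ 0.44074911, -0.00876509, -0.34259063]), np.float64(105.21176470588236)) [np.float64(814.0), np.float64(432.0)]
g ('top',) (array([ 0.44560703, -0.00848607, -0.22877283]), np.float64(172.5686274509804)) [np.float64(814.0), np.float64(432.0)]
g ('scene', 'top') (array([ 0.44062056, -0.00810369, -0.29638987]), np.float64(291.8)) [np.float64(814.0), np.float64(432.0)]
```

View pics/c.png

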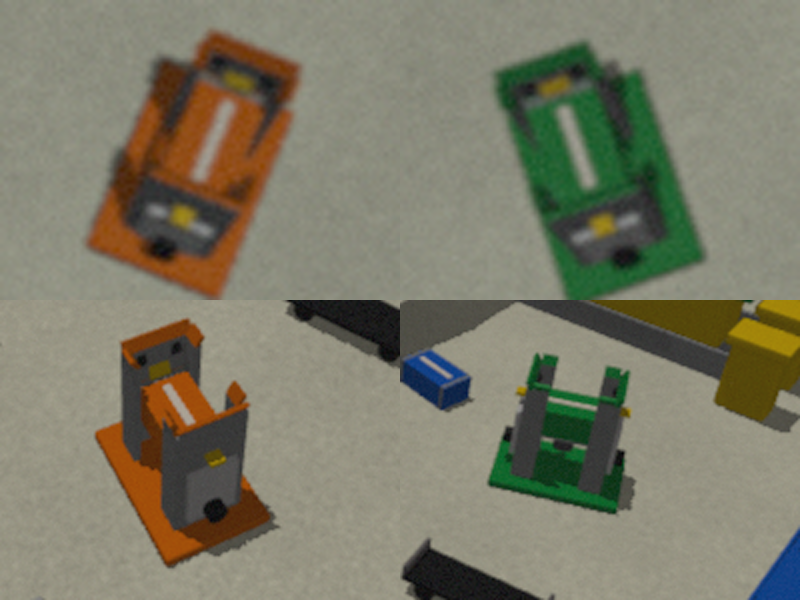

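The composite shows the base corners clearly. Orange, in composite pixels: (88,245) and (220,297) in top; (97,433), (168,556) and (270,514) in scene. Green: (572,298), (705,258) and (635,70) in top; (490,483) and (615,510) in scene. I'll fit the magazine poses from these and refit the containers with a wider mask.

```bash
python3 - <<'E'
from h import *
from scipy.optimize import least_squares
I=load(0)
T=lambda x,y,ox,oy,X=0:((x-X)/4+ox-.375,y/4+oy-.375)
S=lambda x,y,ox,oy,X=0:((x-X)/2+ox-.25,(y-300)/2+oy-.25)
# (cam, pixel, base corner i,j) local at z .008
o=[("top",T(88,245,365,150),-1,1),("top",T(220,297,365,150),-1,-1),
   ("scene",S(97,433,230,300),-1,-1),("scene",S(168,556,230,300),1,-1),("scene",S(270,514,230,300),1,1)]
g=[("top",T(572,298,180,155,400),-1,1),("top",T(705,258,180,155,400),-1,-1),("top",T(635,70,180,155,400),1,-1),
   ("scene",S(490,483,370,160,400),1,-1),("scene",S(615,510,370,160,400),1,1)]
# scene corners: identify by nearest
for nm,L in(("o",o),("g",g)):
    t=[l for l in L if l[0]=="top"]
    a=unproj(I["top"],*t[0][1],.008);b=unproj(I["top"],*t[1][1],.008)
    print(nm,a[:2],b[:2],np.linalg.norm(a-b))
    d=b-a; yaw=np.arctan2(d[1],d[0])+np.pi/2; ux=np.array([np.cos(yaw),np.sin(yaw)])
    p0=np.r_[(a+b)[:2]/2+ux*.056,yaw]
    def res(p,pr=False,cams=("top","scene")):
        c=pts(p,.112,.076,(.008,));e=[]
        for n,px,i,j in L:
            if n not in cams: continue
            q=proj(I[n],c)-px;k=np.argmin((q**2).sum(1));e.append(q[k])
        return np.array(e) if pr else np.ravel(e)
    for cams in(("top",),("scene",),("top","scene")):
        s=least_squares(res,p0,kwargs=dict(cams=cams));print(cams,s.x.round(4),np.round(res(s.x,True,cams),1).tolist())
    for n in I: print(n,"rim",proj(I[n],pts(s.x,.074,.046,(.108,))).round(1).tolist())
# containers w/ saturation mask
for c,us,ut in(("o",(190,322),(424,300)),("g",(295,252),(316,292))):
    M={}
    for n,(u,v) in(("scene",us),("top",ut)):
        lab=cv2.cvtColor(I[n]["frame"],cv2.COLOR_BGR2LAB).astype(float)
        r=slice(v-40,v+40),slice(u-40,u+40)
        bg=np.median(lab[r].reshape(-1,3),0)
        m=(np.hypot(*(lab-bg)[...,1:].transpose(2,0,1))>11).astype(np.uint8)
        m=cv2.morphologyEx(m,cv2.MORPH_CLOSE,np.ones((7,7)))
        k,l=cv2.connectedComponents(m);M[n]=(l==l[v,u]).astype(float)
    p=unproj(I["top"],*ut,.02)[:2]
    for n in(("scene",),("top",),("scene","top")):
        b=min((fitbox(I,M,np.array([*p,a]),n) for a in(-.6,0,.6)),key=lambda t:t[1])
        print(c,n,b[0].round(4),b[1].round(),[M[k].sum() for k in M])
E
```

```text
o [ 0.59938464 -0.14479826] [ 0.57228296 -0.21342387] 0.07378329737589215
('top',) [ 0.6379 -0.1997 -0.3761] [[-0.5, -0.2], [0.5, 0.2]]
('scene',) [ 0.6372 -0.1999 -0.396 ] [[-1.1, -2.2], [-0.3, 2.0], [1.3, -0.5]]
('top', 'scene') [ 0.6373 -0.2001 -0.3928] [[-0.6, -0.3], [0.2, 0.6], [-1.3, -2.0], [-0.2, 2.2], [1.3, -0.5]]
scene rim [[353.4, 349.3], [319.0, 363.1], [291.8, 320.3], [324.3, 308.6]]
top rim [[417.3, 157.7], [439.6, 166.6], [425.8, 200.7], [403.2, 191.5]]
g [0.55540953 0.19820945] [0.57783916 0.12951299] 0.07226542166083891
('top',) [0.6175 0.1849 0.3757] [[-0.8, 1.9], [0.3, -0.7], [0.6, -1.3]]
('scene',) [0.6184 0.179  0.3844] [[-1.4, -0.4], [1.4, 0.2]]
('top', 'scene') [0.6178 0.1832 0.3687] [[-0.2, 1.7], [0.9, -0.6], [1.6, -1.3], [-0.7, -2.1], [1.8, -1.0]]
scene rim [[483.5, 194.2], [480.9, 209.0], [435.2, 199.9], [439.5, 185.8]]
top rim [[204.3, 173.0], [226.9, 165.1], [239.0, 199.7], [216.0, 207.8]]
o ('scene',) [ 0.4266 -0.2262  0.3259] 108.0 [np.float64(1262.0), np.float64(540.0)]
o ('top',) [ 0.4274 -0.2256  0.3145] 133.0 [np.float64(1262.0), np.float64(540.0)]
o ('scene', 'top') [ 0.4267 -0.2262  0.3276] 243.0 [np.float64(1262.0), np.float64(540.0)]
g ('scene',) [ 0.4408 -0.0089 -0.3281] 84.0 [np.float64(846.0), np.float64(486.0)]
g ('top',) [ 0.4448 -0.0081 -0.2567] 123.0 [np.float64(846.0), np.float64(486.0)]
g ('scene', 'top') [ 0.4408 -0.0079 -0.3001] 229.0 [np.float64(846.0), np.float64(486.0)]
```

```bash
python3 - <<'E'
from h import *
I=load(0)
P={"o":(.4267,-.2262,.3276),"g":(.4408,-.0079,-.3001)};Mg={"o":(.6373,-.2001,-.3928),"g":(.6178,.1832,.3687)}
def crop(n,u,v,s,polys):
    w,h=200//s,300//s
    x,y=int(u-w/2),int(v-h/2);im=cv2.resize(I[n]["frame"][y:y+h,x:x+w],(200,300),interpolation=cv2.INTER_CUBIC)
    for q,c in polys: cv2.polylines(im,[np.round(((q-[x,y]+.5)*s-.5)*16).astype(np.int32)],True,c,1,cv2.LINE_AA,shift=4)
    return im
rows=[]
for n in("top","scene"):
    row=[]
    for k in"og":
        b=pts(P[k],.064,.036,(0,.026));q=proj(I[n],b);m=q.mean(0)
        row.append(crop(n,*m,5 if n=="top" else 4,[(q[:4],(255,0,0)),(q[4:],(255,0,255))]))
        b=proj(I[n],pts(Mg[k],.112,.076,(0,.008)));r=proj(I[n],pts(Mg[k],.074,.046,(.108,)))
        row.append(crop(n,*np.r_[b,r].mean(0),3 if n=="top" else 2,[(b[:4],(255,0,0)),(b[4:],(255,0,255)),(r,(255,255,0))]))
    rows.append(np.hstack(row))
cv2.imwrite("pics/d.png",np.vstack(rows))
E
```

```text
(no output)
```

View pics/d.png

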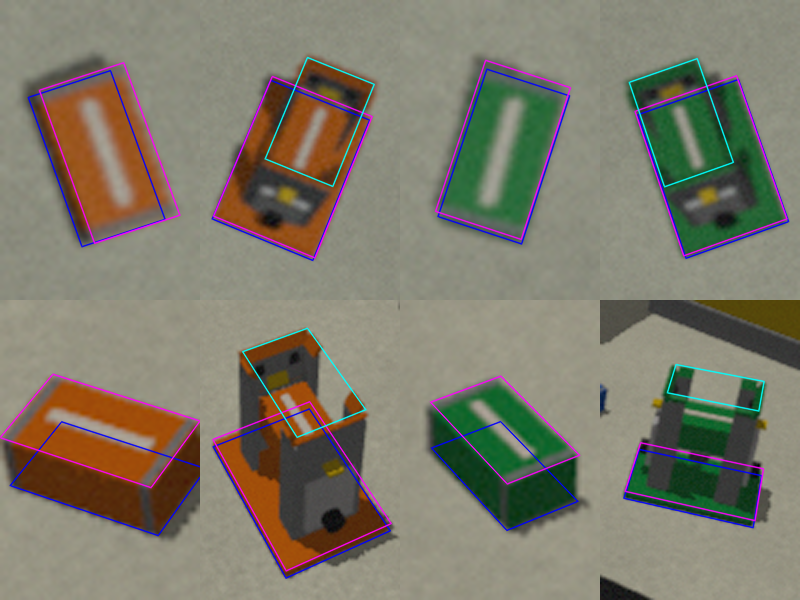

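The fits overlay well: the boxes match in both views and the rims lie on the coloured mouth edges, to about 2 mm. Next I'll plan the transit to above the orange container.

```bash
cat > go.py <<'E'
import numpy as np
from scipy.spatial.transform import Rotation as Ro
def plan(tg,cur=None):
    from station import r
    if cur is None:
        s=r.get_state();cur=(*s["position"],s["tcp_rot"][2]);print("t",round(s["time_s"],2),"pos",np.round(cur,4),"rot",np.round(s["tcp_rot"],3),"F",np.round(s["contact_force"],1),"gap",round(s["finger_gap"],3),"ff",round(s["finger_force"],1))
    cur=np.array(cur,float)
    for t in tg:
        t=np.array(t,float);R=Ro.from_euler("xyz",[np.pi,0,cur[3]]).as_matrix()
        d=R.T@(t[:3]-cur[:3])/.2;ro=-((t[3]-cur[3]+np.pi)%(2*np.pi)-np.pi)/(np.pi/4)
        print("dx %.4f dy %.4f dz %.4f roll %.4f"%(*d,ro));cur=t
E
python3 -c "
from go import *
plan([(.36,.42,.23,2.1),(.45,.22,.23,1.5),(.46,.0,.23,.9),(.427,-.226,.15,.3276)])"
```

```text
t 0.1 pos [0.2474 0.6004 0.2304 2.7508] rot [-3.14  -0.     2.751] F [-0.4 -0.2 -0.2] gap 1.001 ff 0.0
dx -0.8641 dy -0.6195 dz 0.0019 roll 0.8286
dx -1.0904 dy -0.1164 dz -0.0000 roll 0.7639
dx -1.0937 dy 0.1277 dz 0.0000 roll 0.7639
dx -0.9877 dy 0.5732 dz 0.4000 roll 0.7288
```

```bash
python3 -m creep '[{"dx":-0.09,"dy":-0.06,"roll":0.08},{"dx":-0.19,"dy":-0.13,"roll":0.18},{"dx":-0.29,"dy":-0.2,"roll":0.28},{"dx":-0.39,"dy":-0.27,"roll":0.38},{"dx":-0.49,"dy":-0.34,"roll":0.48},{"dx":-0.58,"dy":-0.41,"roll":0.56},{"dx":-0.67,"dy":-0.48,"roll":0.64},{"dx":-0.75,"dy":-0.54,"roll":0.72},{"dx":-0.81,"dy":-0.58,"roll":0.78},{"dx":-0.86,"dy":-0.62,"roll":0.83}]' 0.85
python3 -m creep '[{"dx":-0.1,"dy":-0.01,"roll":0.08},{"dx":-0.2,"dy":-0.02,"roll":0.16},{"dx":-0.3,"dy":-0.03,"roll":0.24},{"dx":-0.41,"dy":-0.05,"roll":0.32},{"dx":-0.51,"dy":-0.06,"roll":0.4},{"dx":-0.61,"dy":-0.07,"roll":0.48},{"dx":-0.71,"dy":-0.08,"roll":0.56},{"dx":-0.81,"dy":-0.09,"roll":0.64},{"dx":-0.91,"dy":-0.1,"roll":0.7},{"dx":-1,"dy":-0.11,"roll":0.76}]'
python3 -c "
from go import *
plan([(.46,.02,.23,.9),(.427,-.17,.15,.3276)])"
```

```text
t 0.1 pos [0.2474 0.6004 0.2304 2.7508] rot [-3.14  -0.     2.751] F [-0.4 -0.2 -0.2] gap 1.001 ff 0.0
dx -2.0882 dy -2.2783 dz 0.0019 roll 2.3565
dx -0.8467 dy 0.4613 dz 0.4000 roll 0.7288invalid input
invalid input
```

```bash
python3 -m creep '[{"dx":-0.09,"dy":-0.06,"dz":0,"roll":0.08},{"dx":-0.19,"dy":-0.13,"dz":0,"roll":0.18},{"dx":-0.29,"dy":-0.2,"dz":0,"roll":0.28},{"dx":-0.39,"dy":-0.27,"dz":0,"roll":0.38},{"dx":-0.49,"dy":-0.34,"dz":0,"roll":0.48},{"dx":-0.58,"dy":-0.41,"dz":0,"roll":0.56},{"dx":-0.67,"dy":-0.48,"dz":0,"roll":0.64},{"dx":-0.75,"dy":-0.54,"dz":0,"roll":0.72},{"dx":-0.81,"dy":-0.58,"dz":0,"roll":0.78},{"dx":-0.86,"dy":-0.62,"dz":0,"roll":0.83}]' 0.85
python3 -m creep '[{"dx":-0.1,"dy":-0.01,"dz":0,"roll":0.08},{"dx":-0.2,"dy":-0.02,"dz":0,"roll":0.16},{"dx":-0.3,"dy":-0.03,"dz":0,"roll":0.24},{"dx":-0.41,"dy":-0.05,"dz":0,"roll":0.32},{"dx":-0.51,"dy":-0.06,"dz":0,"roll":0.4},{"dx":-0.61,"dy":-0.07,"dz":0,"roll":0.48},{"dx":-0.71,"dy":-0.08,"dz":0,"roll":0.56},{"dx":-0.81,"dy":-0.09,"dz":0,"roll":0.64},{"dx":-0.91,"dy":-0.1,"dz":0,"roll":0.7},{"dx":-1,"dy":-0.11,"dz":0,"roll":0.76}]'
python3 -c "
from go import *
plan([(.46,.03,.23,.9),(.427,-.17,.18,.3276)])"
```

```text
time_s: 0.93
position: [0.3604, 0.4195, 0.2313]
tcp_rot: [3.141, 0.0, 2.094]
contact_force: [0.3, 0.3, 0.1]
finger_gap: 0.852
finger_force: 0.0
time_s: 1.77
position: [0.4421, 0.2348, 0.2313]
tcp_rot: [3.141, 0.0, 1.497]
contact_force: [0.8, 0.1, 0.5]
finger_gap: 0.848
finger_force: 0.0
t 1.77 pos [0.4421 0.2348 0.2313 1.4968] rot [3.141 0.    1.497] F [0.8 0.1 0.5] gap 0.848 ff 0.0
dx -1.0148 dy 0.1650 dz 0.0066 roll 0.7598
dx -0.8859 dy 0.4924 dz 0.2500 roll 0.7288
```

```bash
python3 -m creep '[{"dx":-0.1,"dy":0.02,"dz":0,"roll":0.08},{"dx":-0.2,"dy":0.03,"dz":0,"roll":0.16},{"dx":-0.3,"dy":0.05,"dz":0,"roll":0.24},{"dx":-0.41,"dy":0.07,"dz":0,"roll":0.32},{"dx":-0.51,"dy":0.08,"dz":0,"roll":0.4},{"dx":-0.61,"dy":0.1,"dz":0,"roll":0.48},{"dx":-0.71,"dy":0.12,"dz":0,"roll":0.56},{"dx":-0.81,"dy":0.13,"dz":0,"roll":0.64},{"dx":-0.91,"dy":0.15,"dz":0,"roll":0.7},{"dx":-1,"dy":0.165,"dz":0,"roll":0.76}]' 0.65
python3 -m creep '[{"dx":-0.1,"dy":0.05,"dz":0.02,"roll":0.08},{"dx":-0.2,"dy":0.1,"dz":0.04,"roll":0.16},{"dx":-0.3,"dy":0.16,"dz":0.07,"roll":0.24},{"dx":-0.4,"dy":0.22,"dz":0.1,"roll":0.32},{"dx":-0.5,"dy":0.28,"dz":0.13,"roll":0.4},{"dx":-0.6,"dy":0.34,"dz":0.16,"roll":0.48},{"dx":-0.7,"dy":0.39,"dz":0.19,"roll":0.56},{"dx":-0.78,"dy":0.44,"dz":0.22,"roll":0.64},{"dx":-0.85,"dy":0.47,"dz":0.24,"roll":0.7},{"dx":-0.89,"dy":0.49,"dz":0.25,"roll":0.73}]'
python3 -c "
from go import *
plan([(.4267,-.2262,.06,.3276)])"
```

```text
time_s: 2.6
position: [0.4605, 0.0329, 0.2314]
tcp_rot: [3.141, -0.0, 0.9]
contact_force: [1.0, -0.2, 0.3]
finger_gap: 0.655
finger_force: 0.0
time_s: 3.43
position: [0.426, -0.1675, 0.1805]
tcp_rot: [-3.141, 0.002, 0.325]
contact_force: [-0.4, -0.2, -0.3]
finger_gap: 0.65
finger_force: 0.0
t 3.43 pos [ 0.426  -0.1675  0.1805  0.3253] rot [-3.141e+00  2.000e-03  3.250e-01] F [-0.4 -0.2 -0.3] gap 0.65 ff 0.0
dx -0.0905 dy 0.2791 dz 0.6023 roll -0.0029
```

```bash
python3 -m creep '[{"dx":-0.01,"dy":0.03,"dz":0.06,"roll":0},{"dx":-0.03,"dy":0.08,"dz":0.14,"roll":0},{"dx":-0.04,"dy":0.13,"dz":0.23,"roll":0},{"dx":-0.06,"dy":0.18,"dz":0.32,"roll":0},{"dx":-0.08,"dy":0.23,"dz":0.41,"roll":0},{"dx":-0.09,"dy":0.26,"dz":0.49,"roll":0},{"dx":-0.09,"dy":0.279,"dz":0.55,"roll":0},{"dx":-0.09,"dy":0.279,"dz":0.58,"roll":0},{"dx":-0.09,"dy":0.279,"dz":0.6,"roll":0},{"dx":-0.09,"dy":0.279,"dz":0.6,"roll":0}]' 0.65
python3 - <<'E'
from h import *
from go import plan
from station import viewer
plan([(.4267,-.2262,.003,.3276)])
f=[]
for n,u,v in(("top",428,285),("scene",200,300)):
    d=viewer.snapshot(n);pickle.dump(d,open(n+"1.pkl","wb"))
    im=cv2.resize(d["frame"][v-75:v+75,u-50:u+50],None,fx=4,fy=4,interpolation=cv2.INTER_CUBIC)
    q=((proj(d,pts((.4267,-.2262,.3276),.064,.036,(.026,)))-[u-50,v-75])*4+1.5);cv2.polylines(im,[np.int32(q)],True,(255,0,255),1)
    f.append(im)
cv2.imwrite("pics/e.png",np.hstack(f))
E
```

```text
time_s: 4.27
position: [0.4283, -0.2232, 0.0607]
tcp_rot: [-3.14, 0.001, 0.332]
contact_force: [0.1, -0.5, 0.2]
finger_gap: 0.65
finger_force: 0.0
t 4.27 pos [ 0.4283 -0.2232  0.0607  0.3322] rot [-3.14e+00  1.00e-03  3.32e-01] F [ 0.1 -0.5  0.2] gap 0.65 ff 0.0
dx -0.0126 dy 0.0114 dz 0.2887 roll 0.0059
```

View pics/e.png

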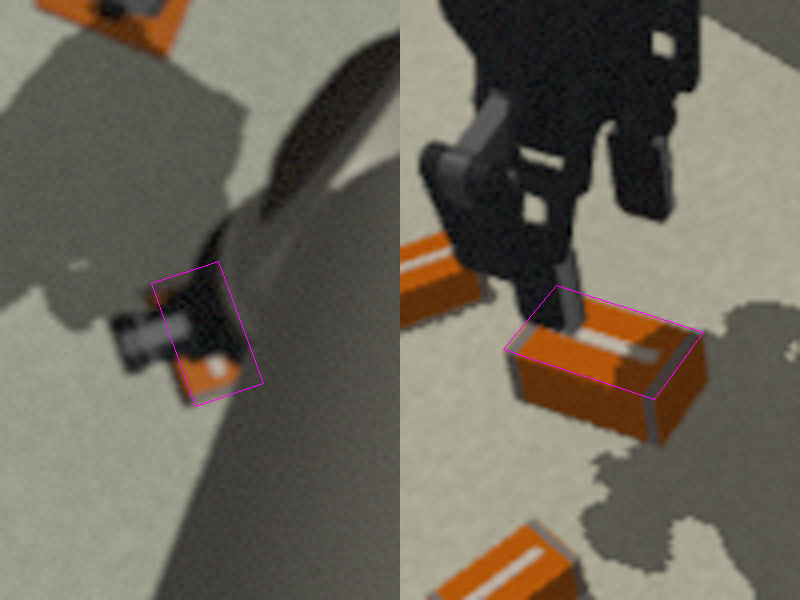

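The close view shows the fingers straddling the container's middle, with the near finger at (555,310), and nothing in the way. Next: descend and grasp.

```bash
python3 -m creep '[{"dx":-0.01,"dy":0.01,"dz":0.02,"roll":0.005},{"dx":-0.012,"dy":0.011,"dz":0.06,"roll":0.005},{"dx":-0.012,"dy":0.011,"dz":0.1,"roll":0.005},{"dx":-0.012,"dy":0.011,"dz":0.14,"roll":0.005},{"dx":-0.012,"dy":0.011,"dz":0.18,"roll":0.005},{"dx":-0.012,"dy":0.011,"dz":0.22,"roll":0.005},{"dx":-0.012,"dy":0.011,"dz":0.25,"roll":0.005},{"dx":-0.012,"dy":0.011,"dz":0.275,"roll":0.005},{"dx":-0.012,"dy":0.011,"dz":0.285,"roll":0.005},{"dx":-0.012,"dy":0.011,"dz":0.285,"roll":0.005}]' 0.65
python3 -m creep '[{"dx":0,"dy":0,"dz":0,"roll":0},{"dx":0,"dy":0,"dz":0,"roll":0},{"dx":0,"dy":0,"dz":0,"roll":0},{"dx":0,"dy":0,"dz":0,"roll":0},{"dx":0,"dy":0,"dz":0,"roll":0},{"dx":0,"dy":0,"dz":0,"roll":0},{"dx":0,"dy":0,"dz":0,"roll":0},{"dx":0,"dy":0,"dz":0,"roll":0},{"dx":0,"dy":0,"dz":0,"roll":0},{"dx":0,"dy":0,"dz":0,"roll":0}]' 0.2 30
python3 -c "
from go import *
plan([(.4267,-.2262,.17,.3276)])"
```

```text
time_s: 5.2
position: [0.4267, -0.2267, 0.0037]
tcp_rot: [-3.141, 0.001, 0.328]
contact_force: [-0.5, -0.2, 0.4]
finger_gap: 0.65
finger_force: 0.0
time_s: 6.03
position: [0.4274, -0.2269, 0.0046]
tcp_rot: [3.141, -0.001, 0.328]
contact_force: [-1.2, 0.7, 6.0]
finger_gap: 0.417
finger_force: 31.9
t 6.03 pos [ 0.4274 -0.2269  0.0046  0.3279] rot [ 3.141e+00 -1.000e-03  3.280e-01] F [-1.2  0.7  6. ] gap 0.417 ff 31.9
dx -0.0022 dy -0.0044 dz -0.8270 roll 0.0004
```

```bash
python3 -m creep '[{"dx":0,"dy":0,"dz":-0.05,"roll":0},{"dx":0,"dy":0,"dz":-0.13,"roll":0},{"dx":0,"dy":0,"dz":-0.22,"roll":0},{"dx":0,"dy":0,"dz":-0.32,"roll":0},{"dx":0,"dy":0,"dz":-0.42,"roll":0},{"dx":0,"dy":0,"dz":-0.52,"roll":0},{"dx":0,"dy":0,"dz":-0.62,"roll":0},{"dx":0,"dy":0,"dz":-0.71,"roll":0},{"dx":0,"dy":0,"dz":-0.78,"roll":0},{"dx":0,"dy":0,"dz":-0.82,"roll":0}]'
python3 -c "
from go import *
plan([(.58,-.205,.17,-.22),(.6373,-.2001,.133,-.3928)])"
```

```text
time_s: 6.87
position: [0.4276, -0.2271, 0.1703]
tcp_rot: [3.14, -0.002, 0.328]
contact_force: [1.3, 0.3, -0.9]
finger_gap: 0.411
finger_force: 31.2
t 6.87 pos [ 0.4276 -0.2271  0.1703  0.3277] rot [ 3.14e+00 -2.00e-03  3.28e-01] F [ 1.3  0.3 -0.9] gap 0.411 ff 31.2
dx 0.7571 dy 0.1407 dz 0.0015 roll 0.6973
dx 0.2742 dy -0.0864 dz 0.1850 roll 0.2200
```

```bash
python3 -m creep '[{"dx":0.06,"dy":0.01,"dz":0,"roll":0.06},{"dx":0.14,"dy":0.03,"dz":0,"roll":0.13},{"dx":0.23,"dy":0.04,"dz":0,"roll":0.21},{"dx":0.32,"dy":0.06,"dz":0,"roll":0.29},{"dx":0.41,"dy":0.08,"dz":0,"roll":0.37},{"dx":0.5,"dy":0.09,"dz":0,"roll":0.45},{"dx":0.58,"dy":0.11,"dz":0,"roll":0.53},{"dx":0.66,"dy":0.12,"dz":0,"roll":0.6},{"dx":0.72,"dy":0.13,"dz":0,"roll":0.66},{"dx":0.76,"dy":0.14,"dz":0,"roll":0.7}]'
python3 -m creep '[{"dx":0.03,"dy":-0.01,"dz":0.01,"roll":0.03},{"dx":0.07,"dy":-0.02,"dz":0.03,"roll":0.06},{"dx":0.11,"dy":-0.03,"dz":0.06,"roll":0.09},{"dx":0.15,"dy":-0.05,"dz":0.09,"roll":0.12},{"dx":0.19,"dy":-0.06,"dz":0.12,"roll":0.15},{"dx":0.23,"dy":-0.07,"dz":0.15,"roll":0.18},{"dx":0.255,"dy":-0.08,"dz":0.17,"roll":0.2},{"dx":0.27,"dy":-0.085,"dz":0.18,"roll":0.22},{"dx":0.275,"dy":-0.086,"dz":0.185,"roll":0.22},{"dx":0.275,"dy":-0.086,"dz":0.185,"roll":0.22}]'
python3 - <<'E'
from h import *
from go import plan
from station import viewer
plan([(.6373,-.2001,.12,-.3928)])
f=[]
for n,u,v,s in(("top",418,185,4),("scene",322,350,4)):
    d=viewer.snapshot(n);pickle.dump(d,open(n+"2.pkl","wb"))
    f.append(cv2.resize(d["frame"][v-75:v+75,u-50:u+50],None,fx=4,fy=4,interpolation=cv2.INTER_CUBIC))
    b=proj(d,pts((.6373,-.2001,-.3928),.064,.036,(.129,.155)))
    q=(b-[u-50,v-75])*4+1.5
    cv2.polylines(f[-1],[np.int32(q[:4])],True,(255,0,255),1);cv2.polylines(f[-1],[np.int32(q[4:])],True,(255,0,255),1)
    q=(proj(d,pts((.6373,-.2001,-.3928),.074,.046,(.108,)))-[u-50,v-75])*4+1.5;cv2.polylines(f[-1],[np.int32(q)],True,(255,255,0),1)
cv2.imwrite("pics/f.png",np.hstack(f))
E
```

```text
time_s: 7.7
position: [0.5808, -0.2032, 0.1676]
tcp_rot: [-3.141, 0.001, -0.223]
contact_force: [1.0, -0.1, -0.2]
finger_gap: 0.411
finger_force: 31.1
time_s: 8.53
position: [0.6374, -0.1997, 0.1309]
tcp_rot: [3.141, 0.001, -0.395]
contact_force: [0.6, -0.2, -0.7]
finger_gap: 0.418
finger_force: 31.1
t 8.53 pos [ 0.6374 -0.1997  0.1309 -0.3945] rot [ 3.141e+00  1.000e-03 -3.950e-01] F [ 0.6 -0.2 -0.7] gap 0.418 ff 31.1
dx 0.0004 dy 0.0020 dz 0.0544 roll -0.0022
```

View pics/f.png

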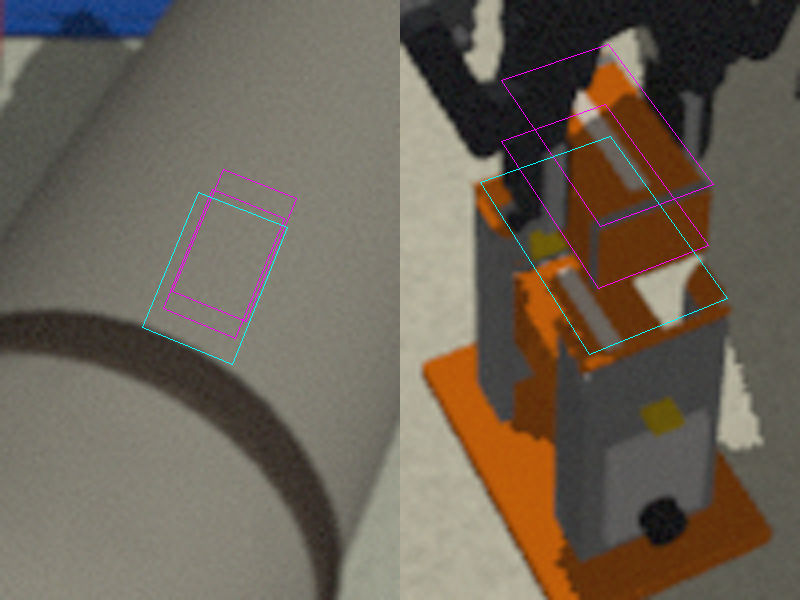

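The top camera is blocked by the arm. In scene the container hovers above the mouth: lower near corners at about (595,280) and (708,240) in the crop, near rim corners at about (580,368) and (728,310). I'll zoom in without overlay to judge the offset.

```bash
python3 - <<'E'
from h import *
d=pickle.load(open("scene2.pkl","rb"))
cv2.imwrite("pics/g.png",cv2.resize(d["frame"][278:378,275:375],(800,800),interpolation=cv2.INTER_CUBIC)[0:600])
E
```

```text
(no output)
```

View pics/g.png

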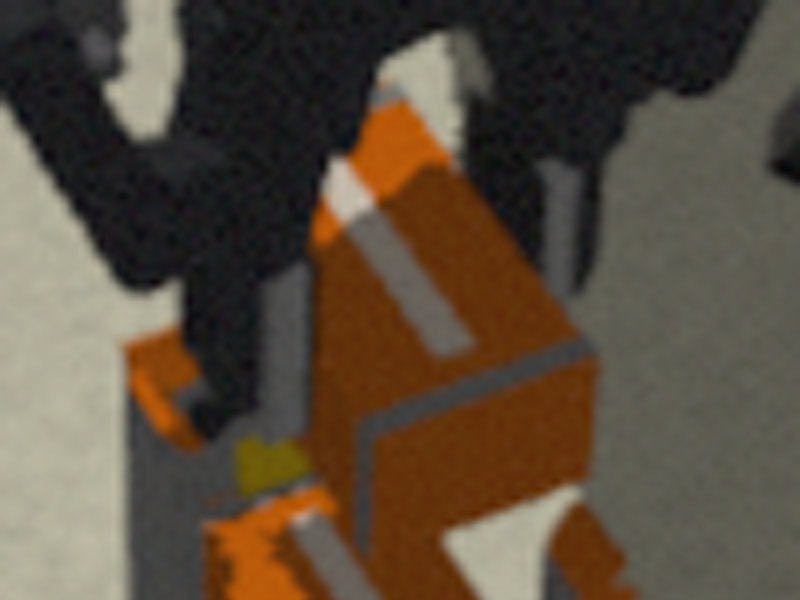

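The zoom shows the container top's near corners at (358,425) and (595,345), bottom at (358,555) and (588,485), far right top near (408,92), and the far-left rim corner at (125,345). I'll fit these.

```bash
python3 - <<'E'
from h import *
from scipy.optimize import least_squares
d=pickle.load(open("scene2.pkl","rb"))
P=np.array([(358,425),(595,345),(358,555),(588,485),(408,92)])/8-.44+[275,278]
# pts order per z: (1,1),(1,-1),(-1,-1),(-1,1); image right = +y
def f(p):
    q=proj(d,pts((p[0],p[1],p[3]),.064,.036,(p[2],p[2]+.026)))
    return (q[[5,4,1,0,7]]-P).ravel()
for z in (None,):
    s=least_squares(f,[.637,-.2,.127,-.39],x_scale=[.01,.01,.01,.1]);print(s.x.round(4),s.fun.round(1))
s=least_squares(lambda p:f([p[0],p[1],.1265,p[2]]),[.637,-.2,-.39],x_scale=[.01,.01,.1]);print("z fixed",s.x.round(4),s.fun.round(1))
c,sn=np.cos(-.3928),np.sin(-.3928)
for u,v in((317,367),(354,352.5),(275+125/8,278+345/8)):
    w=unproj(d,u,v,.108)[:2]-[.6373,-.2001];print("rim local mm",np.round([(c*w[0]+sn*w[1])*1e3,(-sn*w[0]+c*w[1])*1e3],1))
E
```

```text
[ 0.6297 -0.1899  0.1141 -0.4533] [ 0.9  0.9 -0.6  1.9  0.4 -0.5 -0.9 -0.8  0.1 -1.7]
z fixed [ 0.6364 -0.1989 -0.4533] [ 0.6  1.  -0.1  1.8  0.1  0.  -0.5 -0.5 -0.1 -2.7]
rim local mm [ 40.8 -27.6]
rim local mm [41.4 21.2]
rim local mm [-36.5 -24.9]
```

```bash
python3 - <<'E'
from h import *
I=load(0)
a=cv2.resize(I["scene"]["frame"][300:375,280:364],(672,600),interpolation=cv2.INTER_CUBIC)
b=cv2.resize(I["scene"]["frame"][180:216,424:492],(680,360),interpolation=cv2.INTER_CUBIC)
out=np.zeros((600,800,3),np.uint8)
a=cv2.resize(I["scene"]["frame"][303:378,283:358],(450,450),interpolation=cv2.INTER_CUBIC)
b=cv2.resize(I["scene"]["frame"][180:230,426:484],(348,300),interpolation=cv2.INTER_CUBIC)
out[:450,:450]=a;out[:300,450:798]=b
cv2.imwrite("pics/h.png",out)
E
```

```text
(no output)
```

View pics/h.png

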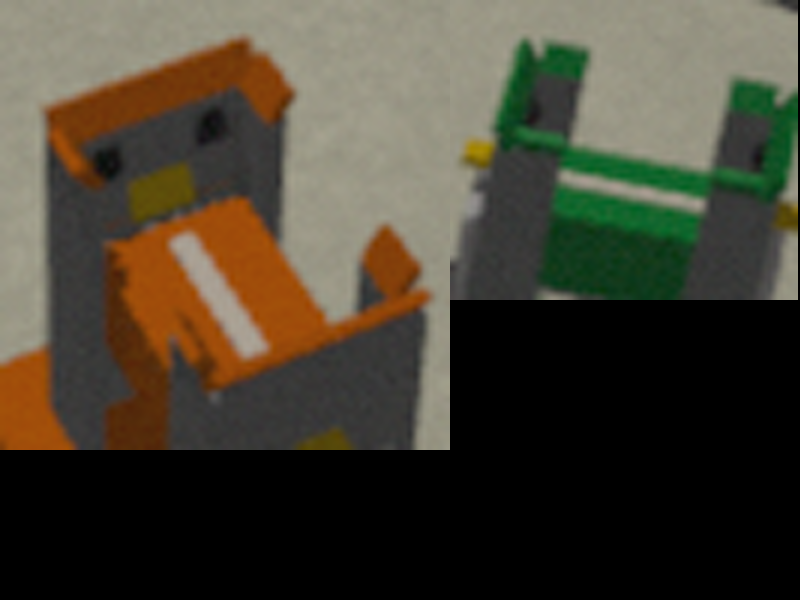

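The crop shows orange rim corners at (45,110), (248,40), (212,385) and (430,295); the green rim's near edge runs (502,140) to (780,185), with its far-left corner at (525,42).

```bash
python3 - <<'E'
from h import *
from scipy.optimize import least_squares
I=load(0);d=I["scene"]
O=np.array([(45,110),(248,40),(212,385),(430,295)])/6-.42+[283,303]
w=np.array([unproj(d,*p,.108)[:2] for p in O]);print("O",w.round(4).tolist(),"centre",w.mean(0).round(4))
e=w[2:].mean(0)-w[:2].mean(0);print("L",np.linalg.norm(e),"yaw",np.arctan2(e[1],e[0]),"W",np.linalg.norm(w[0]-w[1]),np.linalg.norm(w[2]-w[3]))
G=(np.array([(502,140),(780,185),(525,42)])-[450,0])/6-.42+[426,180]
g=np.array([unproj(d,*p,.108)[:2] for p in G]);print("G",g.round(4).tolist(),"centre",((g[1]+g[2])/2).round(4),np.linalg.norm(g[0]-g[1]),np.linalg.norm(g[0]-g[2]),"yaw",np.arctan2(*(g[1]-g[0])[::-1]))
d=pickle.load(open("scene2.pkl","rb"))
P=np.array([(358,425),(595,345),(358,555),(588,485),(408,92)])/8-.44+[275,278]
f=lambda p:(proj(d,pts((p[0],p[1],-.3945),.064,.036,(.1265,.1525)))[[5,4,1,0,7]]-P).ravel()
s=least_squares(f,[.637,-.2],x_scale=.01);print("cont",s.x.round(4),s.fun.round(1))
E
```

```text
O [[0.5933, -0.2094], [0.6123, -0.1658], [0.665, -0.2403], [0.6832, -0.1952]] centre [ 0.6384 -0.2027]
L 0.07744745104914512 yaw -0.4001196204857983 W 0.047477024712800436 0.04856939107702822
G [[0.5949, 0.1397], [0.662, 0.1711], [0.5744, 0.1874]] centre [0.6182 0.1793] 0.07410692261780683 0.051983031403717496 yaw 0.4376551721060216
cont [ 0.6361 -0.2   ] [ 1.6  1.6  0.   1.   1.1  0.6 -0.3 -1.2 -2.7 -2.4]
```

```bash
python3 -c "
from go import *
plan([(.6386,-.2015,.1085,-.3945)])"
```

```text
t 8.63 pos [ 0.6372 -0.2     0.1315 -0.3949] rot [ 3.141 -0.    -0.395] F [-0.5 -0.1 -0.7] gap 0.415 ff 31.1
dx 0.0092 dy 0.0043 dz 0.1151 roll -0.0005
```

```bash
python3 -m creep '[{"dx":0.009,"dy":0.004,"dz":0.01,"roll":0},{"dx":0.009,"dy":0.004,"dz":0.025,"roll":0},{"dx":0.009,"dy":0.004,"dz":0.04,"roll":0},{"dx":0.009,"dy":0.004,"dz":0.055,"roll":0},{"dx":0.009,"dy":0.004,"dz":0.07,"roll":0},{"dx":0.009,"dy":0.004,"dz":0.085,"roll":0},{"dx":0.009,"dy":0.004,"dz":0.1,"roll":0},{"dx":0.009,"dy":0.004,"dz":0.11,"roll":0},{"dx":0.009,"dy":0.004,"dz":0.115,"roll":0},{"dx":0.009,"dy":0.004,"dz":0.115,"roll":0}]' - 25
python3 -m creep '[{"dx":0,"dy":0,"dz":0.003,"roll":0},{"dx":0,"dy":0,"dz":0.006,"roll":0},{"dx":0,"dy":0,"dz":0.009,"roll":0},{"dx":0,"dy":0,"dz":0.012,"roll":0},{"dx":0,"dy":0,"dz":0.015,"roll":0},{"dx":0,"dy":0,"dz":0.018,"roll":0},{"dx":0,"dy":0,"dz":0.021,"roll":0},{"dx":0,"dy":0,"dz":0.024,"roll":0},{"dx":0,"dy":0,"dz":0.026,"roll":0},{"dx":0,"dy":0,"dz":0.026,"roll":0}]'
python3 -c "
from go import *
plan([(.6386,-.2015,.098,-.3945)])"
```

```text
time_s: 9.47
position: [0.6386, -0.2011, 0.1079]
tcp_rot: [3.141, 0.001, -0.395]
contact_force: [-0.3, -0.5, -1.0]
finger_gap: 0.413
finger_force: 31.1
time_s: 10.3
position: [0.6386, -0.201, 0.1028]
tcp_rot: [3.142, 0.001, -0.395]
contact_force: [-1.1, -0.2, -1.3]
finger_gap: 0.416
finger_force: 31.1
t 10.3 pos [ 0.6386 -0.201   0.1028 -0.3947] rot [ 3.142e+00  1.000e-03 -3.950e-01] F [-1.1 -0.2 -1.3] gap 0.416 ff 31.1
dx 0.0010 dy 0.0023 dz 0.0242 roll -0.0002
```

```bash
python3 -m creep '[{"dx":0,"dy":0,"dz":0.003,"roll":0},{"dx":0,"dy":0,"dz":0.006,"roll":0},{"dx":0,"dy":0,"dz":0.009,"roll":0},{"dx":0,"dy":0,"dz":0.012,"roll":0},{"dx":0,"dy":0,"dz":0.015,"roll":0},{"dx":0,"dy":0,"dz":0.018,"roll":0},{"dx":0,"dy":0,"dz":0.021,"roll":0},{"dx":0,"dy":0,"dz":0.023,"roll":0},{"dx":0,"dy":0,"dz":0.023,"roll":0},{"dx":0,"dy":0,"dz":0.023,"roll":0}]'
python3 -c "
from go import *
plan([(.6386,-.2015,.098,-.3945)])"
```

```text
time_s: 11.13
position: [0.6386, -0.201, 0.0984]
tcp_rot: [3.142, 0.0, -0.395]
contact_force: [-2.2, 1.4, 1.0]
finger_gap: 0.415
finger_force: 31.3
t 11.13 pos [ 0.6386 -0.201   0.0984 -0.3947] rot [ 3.142  0.    -0.395] F [-2.2  1.4  1. ] gap 0.415 ff 31.3
dx 0.0009 dy 0.0022 dz 0.0020 roll -0.0002
```

```bash
python3 -m creep '[{"dx":-0.002,"dy":0,"dz":0.002,"roll":0},{"dx":-0.003,"dy":0,"dz":0.004,"roll":0},{"dx":-0.003,"dy":0,"dz":0.006,"roll":0},{"dx":-0.003,"dy":0,"dz":0.008,"roll":0},{"dx":-0.003,"dy":0,"dz":0.01,"roll":0},{"dx":-0.003,"dy":0,"dz":0.012,"roll":0},{"dx":-0.003,"dy":0,"dz":0.012,"roll":0},{"dx":-0.003,"dy":0,"dz":0.012,"roll":0},{"dx":-0.003,"dy":0,"dz":0.012,"roll":0},{"dx":-0.003,"dy":0,"dz":0.012,"roll":0}]'
python3 - <<'E'
from h import *
from go import plan
from station import viewer
plan([(.6386,-.2015,.098,-.3945)])
d=viewer.snapshot("scene");pickle.dump(d,open("scene3.pkl","wb"))
cv2.imwrite("pics/i.png",cv2.resize(d["frame"][290:390,275:375],(600,600),interpolation=cv2.INTER_CUBIC))
E
```

```text
time_s: 11.97
position: [0.6385, -0.201, 0.0962]
tcp_rot: [-3.142, -0.001, -0.395]
contact_force: [0.1, -0.4, 0.8]
finger_gap: 0.416
finger_force: 31.3
t 11.97 pos [ 0.6385 -0.201   0.0962 -0.3947] rot [-3.142e+00 -1.000e-03 -3.950e-01] F [ 0.1 -0.4  0.8] gap 0.416 ff 31.3
dx 0.0014 dy 0.0023 dz -0.0092 roll -0.0002
```

View pics/i.png

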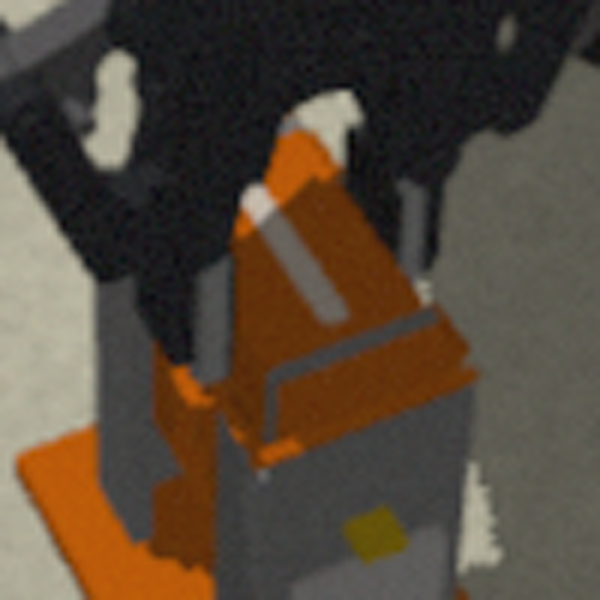

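The picture shows the container in the mouth, its near top edge running (265,380) to (435,315), just above the rim and parallel to it. I'll lower it onto the noses.

```bash
python3 -m creep '[{"dx":0,"dy":0,"dz":0.002,"roll":0},{"dx":0,"dy":0,"dz":0.004,"roll":0},{"dx":0,"dy":0,"dz":0.006,"roll":0},{"dx":0,"dy":0,"dz":0.008,"roll":0},{"dx":0,"dy":0,"dz":0.009,"roll":0},{"dx":0,"dy":0,"dz":0.01,"roll":0},{"dx":0,"dy":0,"dz":0.01,"roll":0},{"dx":0,"dy":0,"dz":0.01,"roll":0},{"dx":0,"dy":0,"dz":0.01,"roll":0},{"dx":0,"dy":0,"dz":0.01,"roll":0}]'
```

```text
time_s: 12.85
position: [0.638, -0.2008, 0.0938]
tcp_rot: [3.142, 0.001, -0.395]
contact_force: [-0.4, -0.3, -1.1]
finger_gap: 0.415
finger_force: 31.2
```

```bash
python3 -m creep '[{"dx":0,"dy":0,"dz":0,"roll":0},{"dx":0,"dy":0,"dz":0,"roll":0},{"dx":0,"dy":0,"dz":0,"roll":0},{"dx":0,"dy":0,"dz":0,"roll":0},{"dx":0,"dy":0,"dz":-0.02,"roll":0},{"dx":0,"dy":0,"dz":-0.07,"roll":0},{"dx":0,"dy":0,"dz":-0.13,"roll":0},{"dx":0,"dy":0,"dz":-0.19,"roll":0},{"dx":0,"dy":0,"dz":-0.24,"roll":0},{"dx":0,"dy":0,"dz":-0.27,"roll":0}]' 0.65
python3 - <<'E'
from go import plan
from station import viewer
from h import *
plan([(.6384,-.2012,.122,-.3945)])
d=viewer.snapshot("scene");pickle.dump(d,open("scene4.pkl","wb"))
# container top height: image height of white label's/near edge vs. before
a=pickle.load(open("scene3.pkl","rb"))
for z in(.113,.115,.117,.119,.121): print(z,proj(d,pts((.6384,-.2012,-.3945),.064,.036,(z,))).round(1)[:2].tolist())
for nm,q in(("3",a),("4",d)):
    hsv=cv2.cvtColor(q["frame"],cv2.COLOR_BGR2HSV)
    print(nm,[(v,hsv[v,334].tolist()) for v in range(338,372,2)])
E
```

```text
time_s: 13.68
position: [0.6394, -0.2014, 0.1509]
tcp_rot: [-3.141, -0.003, -0.395]
contact_force: [-0.1, 0.1, 0.5]
finger_gap: 0.652
finger_force: 0.0
t 13.68 pos [ 0.6394 -0.2014  0.1509 -0.3948] rot [-3.141e+00 -3.000e-03 -3.950e-01] F [-0.1  0.1  0.5] gap 0.652 ff 0.0
dx -0.0050 dy 0.0011 dz 0.1446 roll -0.0003
0.113 [[348.0, 346.1], [321.0, 356.8]]
0.115 [[348.1, 345.0], [321.1, 355.7]]
0.117 [[348.2, 343.9], [321.1, 354.6]]
0.119 [[348.3, 342.8], [321.2, 353.5]]
0.121 [[348.4, 341.7], [321.2, 352.3]]
3 [(338, [13, 229, 99]), (340, [14, 229, 98]), (342, [14, 230, 101]), (344, [13, 229, 97]), (346, [10, 54, 71]), (348, [14, 62, 70]), (350, [13, 230, 102]), (352, [13, 229, 97]), (354, [13, 230, 100]), (356, [13, 230, 100]), (358, [13, 230, 101]), (360, [14, 225, 109]), (362, [13, 57, 72]), (364, [90, 4, 68]), (366, [90, 4, 67]), (368, [0, 4, 68]), (370, [90, 4, 68])]
4 [(338, [13, 230, 100]), (340, [15, 229, 97]), (342, [13, 229, 97]), (344, [14, 229, 99]), (346, [11, 131, 82]), (348, [75, 22, 69]), (350, [13, 207, 100]), (352, [14, 230, 101]), (354, [13, 229, 99]), (356, [13, 228, 102]), (358, [13, 230, 104]), (360, [14, 232, 109]), (362, [16, 55, 70]), (364, [150, 4, 65]), (366, [0, 4, 66]), (368, [30, 4, 69]), (370, [75, 8, 64])]
```

The container sits on the noses with its top at about 0.119. Next: shut the fingers, centre over it and descend to 0.122.

```bash
python3 -m creep '[{"dx":-0.005,"dy":0,"dz":0,"roll":0},{"dx":-0.005,"dy":0,"dz":0,"roll":0},{"dx":-0.005,"dy":0,"dz":0,"roll":0},{"dx":-0.005,"dy":0,"dz":0.02,"roll":0},{"dx":-0.005,"dy":0,"dz":0.05,"roll":0},{"dx":-0.005,"dy":0,"dz":0.08,"roll":0},{"dx":-0.005,"dy":0,"dz":0.1,"roll":0},{"dx":-0.005,"dy":0,"dz":0.12,"roll":0},{"dx":-0.005,"dy":0,"dz":0.13,"roll":0},{"dx":-0.005,"dy":0,"dz":0.135,"roll":0}]' 0 30
python3 -m creep '[{"dx":0,"dy":0,"dz":0.004,"roll":0},{"dx":0,"dy":0,"dz":0.008,"roll":0},{"dx":0,"dy":0,"dz":0.012,"roll":0},{"dx":0,"dy":0,"dz":0.016,"roll":0},{"dx":0,"dy":0,"dz":0.02,"roll":0},{"dx":0,"dy":0,"dz":0.024,"roll":0},{"dx":0,"dy":0,"dz":0.028,"roll":0},{"dx":0,"dy":0,"dz":0.032,"roll":0},{"dx":0,"dy":0,"dz":0.036,"roll":0},{"dx":0,"dy":0,"dz":0.04,"roll":0}]'
```

```text
time_s: 14.57
position: [0.637, -0.2004, 0.1203]
tcp_rot: [3.141, 0.001, -0.395]
contact_force: [-0.4, 0.2, -0.4]
finger_gap: 0.001
finger_force: 0.0
time_s: 15.4
position: [0.6373, -0.2005, 0.113]
tcp_rot: [-3.142, 0.0, -0.395]
contact_force: [0.0, 0.2, -0.9]
finger_gap: -0.002
finger_force: 0.1
```

```bash
python3 -m creep '[{"dx":0.003,"dy":0,"dz":0.004,"roll":0},{"dx":0.003,"dy":0,"dz":0.008,"roll":0},{"dx":0.003,"dy":0,"dz":0.012,"roll":0},{"dx":0.003,"dy":0,"dz":0.016,"roll":0},{"dx":0.003,"dy":0,"dz":0.02,"roll":0},{"dx":0.003,"dy":0,"dz":0.024,"roll":0},{"dx":0.003,"dy":0,"dz":0.028,"roll":0},{"dx":0.003,"dy":0,"dz":0.032,"roll":0},{"dx":0.003,"dy":0,"dz":0.036,"roll":0},{"dx":0.003,"dy":0,"dz":0.04,"roll":0}]'
python3 - <<'E'
from station import viewer
from h import *
d=viewer.snapshot("scene");pickle.dump(d,open("scene5.pkl","wb"))
hsv=cv2.cvtColor(d["frame"],cv2.COLOR_BGR2HSV);print([(v,hsv[v,334].tolist()) for v in range(340,366,2)])
E
```

```text
time_s: 16.23
position: [0.6374, -0.2006, 0.1053]
tcp_rot: [-3.141, 0.001, -0.395]
contact_force: [-2.5, 1.3, 4.9]
finger_gap: 0.004
finger_force: 2.9
[(340, [13, 229, 99]), (342, [13, 228, 96]), (344, [14, 229, 99]), (346, [13, 217, 100]), (348, [13, 229, 98]), (350, [13, 229, 97]), (352, [9, 27, 66]), (354, [10, 132, 83]), (356, [13, 229, 99]), (358, [13, 230, 101]), (360, [13, 231, 105]), (362, [14, 57, 67]), (364, [20, 12, 63])]
```

```bash
python3 -m creep '[{"dx":0,"dy":0,"dz":0.004,"roll":0},{"dx":0,"dy":0,"dz":0.008,"roll":0},{"dx":0,"dy":0,"dz":0.012,"roll":0},{"dx":0,"dy":0,"dz":0.016,"roll":0},{"dx":0,"dy":0,"dz":0.02,"roll":0},{"dx":0,"dy":0,"dz":0.024,"roll":0},{"dx":0,"dy":0,"dz":0.028,"roll":0},{"dx":0,"dy":0,"dz":0.032,"roll":0},{"dx":0,"dy":0,"dz":0.036,"roll":0},{"dx":0,"dy":0,"dz":0.04,"roll":0}]'
```

```text
time_s: 17.12
position: [0.6386, -0.201, 0.0977]
tcp_rot: [-3.141, -0.002, -0.395]
contact_force: [-4.3, 2.1, 10.8]
finger_gap: -0.001
finger_force: 5.1
```

```bash
python3 -m creep '[{"dx":-0.004,"dy":0,"dz":0.004,"roll":0},{"dx":-0.006,"dy":0,"dz":0.008,"roll":0},{"dx":-0.006,"dy":0,"dz":0.012,"roll":0},{"dx":-0.006,"dy":0,"dz":0.016,"roll":0},{"dx":-0.006,"dy":0,"dz":0.02,"roll":0},{"dx":-0.006,"dy":0,"dz":0.024,"roll":0},{"dx":-0.006,"dy":0,"dz":0.028,"roll":0},{"dx":-0.006,"dy":0,"dz":0.032,"roll":0},{"dx":-0.006,"dy":0,"dz":0.032,"roll":0},{"dx":-0.006,"dy":0,"dz":0.032,"roll":0}]'
```

```text
time_s: 17.95
position: [0.6384, -0.2009, 0.0923]
tcp_rot: [-3.141, -0.004, -0.395]
contact_force: [-0.9, -0.2, 8.7]
finger_gap: 0.002
finger_force: 4.4
```

Good, the lateral force is gone. Now small steps at 10 mm/s.

```bash
python3 -m creep '[{"dx":0,"dy":0,"dz":0.004,"roll":0},{"dx":0,"dy":0,"dz":0.008,"roll":0},{"dx":0,"dy":0,"dz":0.012,"roll":0},{"dx":0,"dy":0,"dz":0.016,"roll":0},{"dx":0,"dy":0,"dz":0.016,"roll":0},{"dx":0,"dy":0,"dz":0.016,"roll":0},{"dx":0,"dy":0,"dz":0.016,"roll":0},{"dx":0,"dy":0,"dz":0.016,"roll":0},{"dx":0,"dy":0,"dz":0.016,"roll":0},{"dx":0,"dy":0,"dz":0.016,"roll":0}]'
python3 -m creep '[{"dx":0,"dy":0,"dz":0.004,"roll":0},{"dx":0,"dy":0,"dz":0.008,"roll":0},{"dx":0,"dy":0,"dz":0.012,"roll":0},{"dx":0,"dy":0,"dz":0.012,"roll":0},{"dx":0,"dy":0,"dz":0.012,"roll":0},{"dx":0,"dy":0,"dz":0.012,"roll":0},{"dx":0,"dy":0,"dz":0.012,"roll":0},{"dx":0,"dy":0,"dz":0.012,"roll":0},{"dx":0,"dy":0,"dz":0.012,"roll":0},{"dx":0,"dy":0,"dz":0.012,"roll":0}]'
```

```text
time_s: 18.78
position: [0.6384, -0.2009, 0.089]
tcp_rot: [-3.141, -0.004, -0.395]
contact_force: [-0.3, 0.2, 8.0]
finger_gap: -0.001
finger_force: 4.2
time_s: 19.62
position: [0.6384, -0.2009, 0.0866]
tcp_rot: [-3.141, -0.004, -0.395]
contact_force: [-1.6, -0.0, 8.6]
finger_gap: -0.001
finger_force: 4.2
```

```bash
python3 -m creep '[{"dx":0,"dy":0,"dz":0.004,"roll":0},{"dx":0,"dy":0,"dz":0.008,"roll":0},{"dx":0,"dy":0,"dz":0.012,"roll":0},{"dx":0,"dy":0,"dz":0.012,"roll":0},{"dx":0,"dy":0,"dz":0.012,"roll":0},{"dx":0,"dy":0,"dz":0.012,"roll":0},{"dx":0,"dy":0,"dz":0.012,"roll":0},{"dx":0,"dy":0,"dz":0.012,"roll":0},{"dx":0,"dy":0,"dz":0.012,"roll":0},{"dx":0,"dy":0,"dz":0.012,"roll":0}]'

```

```text
time_s: 20.45
position: [0.6384, -0.201, 0.0842]
tcp_rot: [-3.141, -0.004, -0.395]
contact_force: [-1.5, 0.1, 8.1]
finger_gap: -0.0
finger_force: 4.3
```

```bash
python3 -m creep '[{"dx":0,"dy":0,"dz":0.004,"roll":0},{"dx":0,"dy":0,"dz":0.008,"roll":0},{"dx":0,"dy":0,"dz":0.012,"roll":0},{"dx":0,"dy":0,"dz":0.012,"roll":0},{"dx":0,"dy":0,"dz":0.012,"roll":0},{"dx":0,"dy":0,"dz":0.012,"roll":0},{"dx":0,"dy":0,"dz":0.012,"roll":0},{"dx":0,"dy":0,"dz":0.012,"roll":0},{"dx":0,"dy":0,"dz":0.012,"roll":0},{"dx":0,"dy":0,"dz":0.012,"roll":0}]'

```

```text
time_s: 21.28
position: [0.6384, -0.201, 0.0818]
tcp_rot: [-3.141, -0.004, -0.395]
contact_force: [-0.0, 0.5, 9.1]
finger_gap: 0.0
finger_force: 4.4
```

```bash
python3 -m creep '[{"dx":0,"dy":0,"dz":0.004,"roll":0},{"dx":0,"dy":0,"dz":0.008,"roll":0},{"dx":0,"dy":0,"dz":0.012,"roll":0},{"dx":0,"dy":0,"dz":0.015,"roll":0},{"dx":0,"dy":0,"dz":0.015,"roll":0},{"dx":0,"dy":0,"dz":0.015,"roll":0},{"dx":0,"dy":0,"dz":0.015,"roll":0},{"dx":0,"dy":0,"dz":0.015,"roll":0},{"dx":0,"dy":0,"dz":0.015,"roll":0},{"dx":0,"dy":0,"dz":0.015,"roll":0}]'

```

```text
time_s: 22.12
position: [0.6385, -0.201, 0.0789]
tcp_rot: [-3.141, -0.004, -0.395]
contact_force: [-0.1, 0.3, 7.8]
finger_gap: 0.001
finger_force: 4.5
```

```bash
python3 -m creep '[{"dx":0,"dy":0,"dz":0.004,"roll":0},{"dx":0,"dy":0,"dz":0.008,"roll":0},{"dx":0,"dy":0,"dz":0.012,"roll":0},{"dx":0,"dy":0,"dz":0.012,"roll":0},{"dx":0,"dy":0,"dz":0.012,"roll":0},{"dx":0,"dy":0,"dz":0.012,"roll":0},{"dx":0,"dy":0,"dz":0.012,"roll":0},{"dx":0,"dy":0,"dz":0.012,"roll":0},{"dx":0,"dy":0,"dz":0.012,"roll":0},{"dx":0,"dy":0,"dz":0.012,"roll":0}]'

```

```text
time_s: 22.95
position: [0.6385, -0.2009, 0.0765]
tcp_rot: [-3.141, -0.004, -0.395]
contact_force: [-1.5, 0.8, 8.6]
finger_gap: 0.001
finger_force: 4.6
```

```bash
python3 -m creep '[{"dx":0,"dy":0,"dz":0.004,"roll":0},{"dx":0,"dy":0,"dz":0.008,"roll":0},{"dx":0,"dy":0,"dz":0.012,"roll":0},{"dx":0,"dy":0,"dz":0.015,"roll":0},{"dx":0,"dy":0,"dz":0.015,"roll":0},{"dx":0,"dy":0,"dz":0.015,"roll":0},{"dx":0,"dy":0,"dz":0.015,"roll":0},{"dx":0,"dy":0,"dz":0.015,"roll":0},{"dx":0,"dy":0,"dz":0.015,"roll":0},{"dx":0,"dy":0,"dz":0.015,"roll":0}]'

```

```text
time_s: 23.78
position: [0.6385, -0.201, 0.0736]
tcp_rot: [-3.141, -0.004, -0.395]
contact_force: [-0.7, 0.3, 9.1]
finger_gap: -0.002
finger_force: 4.7
```

```bash
python3 -m creep '[{"dx":0,"dy":0,"dz":0.004,"roll":0},{"dx":0,"dy":0,"dz":0.008,"roll":0},{"dx":0,"dy":0,"dz":0.01,"roll":0},{"dx":0,"dy":0,"dz":0.01,"roll":0},{"dx":0,"dy":0,"dz":0.01,"roll":0},{"dx":0,"dy":0,"dz":0.01,"roll":0},{"dx":0,"dy":0,"dz":0.01,"roll":0},{"dx":0,"dy":0,"dz":0.01,"roll":0},{"dx":0,"dy":0,"dz":0.01,"roll":0},{"dx":0,"dy":0,"dz":0.01,"roll":0}]'

```

```text
time_s: 24.62
position: [0.6385, -0.201, 0.0715]
tcp_rot: [-3.141, -0.004, -0.395]
contact_force: [-0.5, 0.3, 9.5]
finger_gap: 0.003
finger_force: 4.4
```

```bash
python3 -m creep '[{"dx":0,"dy":0,"dz":0.004,"roll":0},{"dx":0,"dy":0,"dz":0.008,"roll":0},{"dx":0,"dy":0,"dz":0.012,"roll":0},{"dx":0,"dy":0,"dz":0.014,"roll":0},{"dx":0,"dy":0,"dz":0.014,"roll":0},{"dx":0,"dy":0,"dz":0.014,"roll":0},{"dx":0,"dy":0,"dz":0.014,"roll":0},{"dx":0,"dy":0,"dz":0.014,"roll":0},{"dx":0,"dy":0,"dz":0.014,"roll":0},{"dx":0,"dy":0,"dz":0.014,"roll":0}]'

```

```text
time_s: 25.45
position: [0.6385, -0.201, 0.07]
tcp_rot: [-3.141, -0.004, -0.395]
contact_force: [-2.9, 1.6, 17.3]
finger_gap: 0.001
finger_force: 8.6
```

```bash
python3 -c "
from go import *
plan([(.6384,-.201,.065,-.3945)])"

```

```text
t 25.45 pos [ 0.6385 -0.201   0.07   -0.3948] rot [-3.141 -0.004 -0.395] F [-2.9  1.6 17.3] gap 0.001 ff 8.6
dx -0.0007 dy 0.0001 dz 0.0249 roll -0.0004
```

The stop is felt at 17.3 N. I'll press a touch more to pass 18 N, then lift.

```bash
python3 -m creep '[{"dx":0,"dy":0,"dz":0.003,"roll":0},{"dx":0,"dy":0,"dz":0.006,"roll":0},{"dx":0,"dy":0,"dz":0.006,"roll":0},{"dx":0,"dy":0,"dz":0.006,"roll":0},{"dx":0,"dy":0,"dz":0.006,"roll":0},{"dx":0,"dy":0,"dz":0.006,"roll":0},{"dx":0,"dy":0,"dz":0.006,"roll":0},{"dx":0,"dy":0,"dz":0.006,"roll":0},{"dx":0,"dy":0,"dz":0.006,"roll":0},{"dx":0,"dy":0,"dz":0.006,"roll":0}]'
python3 -m creep '[{"dx":0,"dy":0,"dz":-0.01,"roll":0},{"dx":0,"dy":0,"dz":-0.03,"roll":0},{"dx":0,"dy":0,"dz":-0.07,"roll":0},{"dx":0,"dy":0,"dz":-0.13,"roll":0},{"dx":0,"dy":0,"dz":-0.2,"roll":0},{"dx":0,"dy":0,"dz":-0.28,"roll":0},{"dx":0,"dy":0,"dz":-0.36,"roll":0},{"dx":0,"dy":0,"dz":-0.44,"roll":0},{"dx":0,"dy":0,"dz":-0.5,"roll":0},{"dx":0,"dy":0,"dz":-0.54,"roll":0}]'
python3 - <<'E'
from go import plan
from station import viewer
from h import *
plan([(.53,-.1,.18,-.35),(.4412,-.0083,.13,-.30)])
d=viewer.snapshot("scene");pickle.dump(d,open("scene6.pkl","wb"))
hsv=cv2.cvtColor(d["frame"],cv2.COLOR_BGR2HSV)
print([(v,hsv[v,334].tolist()) for v in range(340,368,2)])
E
```

```text
time_s: 26.28
position: [0.6386, -0.201, 0.0694]
tcp_rot: [-3.14, -0.004, -0.395]
contact_force: [-5.9, 1.6, 21.4]
finger_gap: 0.002
finger_force: 10.3
time_s: 27.12
position: [0.6376, -0.2007, 0.1763]
tcp_rot: [-3.141, -0.003, -0.395]
contact_force: [0.3, 0.4, -0.4]
finger_gap: 0.0
finger_force: 0.0
t 27.12 pos [ 0.6376 -0.2007  0.1763 -0.3948] rot [-3.141e+00 -3.000e-03 -3.950e-01] F [ 0.3  0.4 -0.4] gap 0.0 ff 0.0
dx -0.6901 dy -0.2577 dz -0.0187 roll -0.0570
dx -0.5743 dy -0.2785 dz 0.2500 roll -0.0637
[(340, [26, 34, 179]), (342, [26, 32, 182]), (344, [23, 33, 176]), (346, [26, 30, 172]), (348, [29, 32, 174]), (350, [13, 113, 173]), (352, [14, 241, 185]), (354, [14, 241, 184]), (356, [13, 241, 183]), (358, [14, 234, 121]), (360, [13, 230, 103]), (362, [13, 50, 71]), (364, [10, 12, 64]), (366, [150, 4, 66])]
```

```bash
python3 -m creep '[{"dx":-0.05,"dy":-0.02,"dz":0,"roll":0},{"dx":-0.13,"dy":-0.05,"dz":0,"roll":-0.01},{"dx":-0.22,"dy":-0.08,"dz":0,"roll":-0.02},{"dx":-0.31,"dy":-0.12,"dz":0,"roll":-0.03},{"dx":-0.4,"dy":-0.15,"dz":0,"roll":-0.04},{"dx":-0.48,"dy":-0.18,"dz":0,"roll":-0.05},{"dx":-0.55,"dy":-0.21,"dz":0,"roll":-0.057},{"dx":-0.61,"dy":-0.23,"dz":0,"roll":-0.057},{"dx":-0.66,"dy":-0.25,"dz":0,"roll":-0.057},{"dx":-0.69,"dy":-0.258,"dz":0,"roll":-0.057}]' 0.65
python3 -m creep '[{"dx":-0.06,"dy":-0.03,"dz":0.02,"roll":-0.01},{"dx":-0.13,"dy":-0.06,"dz":0.05,"roll":-0.02},{"dx":-0.21,"dy":-0.1,"dz":0.09,"roll":-0.03},{"dx":-0.3,"dy":-0.14,"dz":0.14,"roll":-0.04},{"dx":-0.38,"dy":-0.18,"dz":0.19,"roll":-0.05},{"dx":-0.46,"dy":-0.22,"dz":0.24,"roll":-0.06},{"dx":-0.52,"dy":-0.25,"dz":0.29,"roll":-0.064},{"dx":-0.56,"dy":-0.27,"dz":0.33,"roll":-0.064},{"dx":-0.574,"dy":-0.278,"dz":0.35,"roll":-0.064},{"dx":-0.574,"dy":-0.278,"dz":0.35,"roll":-0.064}]'
python3 -c "
from go import *
plan([(.4415,-.0083,.06,-.3),(.4415,-.0083,.005,-.3)])"

```

```text
time_s: 28.0
position: [0.5281, -0.0983, 0.1735]
tcp_rot: [-3.141, 0.001, -0.349]
contact_force: [-0.7, 0.4, -0.6]
finger_gap: 0.649
finger_force: 0.0
time_s: 28.83
position: [0.4398, -0.0078, 0.1032]
tcp_rot: [3.141, 0.001, -0.299]
contact_force: [-0.2, 0.2, 0.5]
finger_gap: 0.651
finger_force: 0.0
t 28.83 pos [ 0.4398 -0.0078  0.1032 -0.299 ] rot [ 3.141e+00  1.000e-03 -2.990e-01] F [-0.2  0.2  0.5] gap 0.651 ff 0.0
dx 0.0091 dy -0.0000 dz 0.2158 roll 0.0012
dx 0.0000 dy -0.0000 dz 0.2750 roll -0.0000
```

```bash
python3 -m creep '[{"dx":0.009,"dy":0,"dz":0.04,"roll":0},{"dx":0.009,"dy":0,"dz":0.1,"roll":0},{"dx":0.009,"dy":0,"dz":0.17,"roll":0},{"dx":0.009,"dy":0,"dz":0.24,"roll":0},{"dx":0.009,"dy":0,"dz":0.31,"roll":0},{"dx":0.009,"dy":0,"dz":0.37,"roll":0},{"dx":0.009,"dy":0,"dz":0.42,"roll":0},{"dx":0.009,"dy":0,"dz":0.46,"roll":0},{"dx":0.009,"dy":0,"dz":0.485,"roll":0},{"dx":0.009,"dy":0,"dz":0.485,"roll":0}]'
python3 -m creep '[{"dx":0,"dy":0,"dz":0,"roll":0},{"dx":0,"dy":0,"dz":0,"roll":0},{"dx":0,"dy":0,"dz":0,"roll":0},{"dx":0,"dy":0,"dz":0,"roll":0},{"dx":0,"dy":0,"dz":0,"roll":0},{"dx":0,"dy":0,"dz":0,"roll":0},{"dx":0,"dy":0,"dz":0,"roll":0},{"dx":0,"dy":0,"dz":0,"roll":0},{"dx":0,"dy":0,"dz":0,"roll":0},{"dx":0,"dy":0,"dz":0,"roll":0}]' 0.2 30
python3 -m creep '[{"dx":0,"dy":0,"dz":-0.05,"roll":0},{"dx":0,"dy":0,"dz":-0.13,"roll":0},{"dx":0,"dy":0,"dz":-0.22,"roll":0},{"dx":0,"dy":0,"dz":-0.32,"roll":0},{"dx":0,"dy":0,"dz":-0.42,"roll":0},{"dx":0,"dy":0,"dz":-0.52,"roll":0},{"dx":0,"dy":0,"dz":-0.62,"roll":0},{"dx":0,"dy":0,"dz":-0.71,"roll":0},{"dx":0,"dy":0,"dz":-0.78,"roll":0},{"dx":0,"dy":0,"dz":-0.82,"roll":0}]'
python3 - <<'E'
from go import plan
from station import viewer
from h import *
plan([(.54,.1,.17,.1),(.6185,.1815,.133,.375)])
d=viewer.snapshot("scene");pickle.dump(d,open("scene7.pkl","wb"))
E
```

```text
time_s: 29.67
position: [0.4419, -0.0089, 0.006]
tcp_rot: [3.141, 0.001, -0.3]
contact_force: [-1.2, 0.7, -0.8]
finger_gap: 0.649
finger_force: 0.0
time_s: 30.5
position: [0.4427, -0.0084, 0.0074]
tcp_rot: [-3.141, -0.001, -0.3]
contact_force: [-0.7, -0.5, 5.6]
finger_gap: 0.415
finger_force: 30.2
time_s: 31.33
position: [0.4427, -0.0085, 0.1729]
tcp_rot: [-3.14, -0.002, -0.3]
contact_force: [0.5, 0.0, -0.8]
finger_gap: 0.419
finger_force: 29.8
t 31.33 pos [ 0.4427 -0.0085  0.1729 -0.2998] rot [-3.14e+00 -2.00e-03 -3.00e-01] F [ 0.5  0.  -0.8] gap 0.419 ff 29.8
dx 0.3048 dy -0.6619 dz 0.0143 roll -0.5091
dx 0.4312 dy -0.3663 dz 0.1850 roll -0.3501
```

```bash
python3 -m creep '[{"dx":0.03,"dy":-0.05,"dz":0,"roll":-0.04},{"dx":0.06,"dy":-0.12,"dz":0,"roll":-0.1},{"dx":0.09,"dy":-0.2,"dz":0,"roll":-0.16},{"dx":0.13,"dy":-0.28,"dz":0,"roll":-0.22},{"dx":0.17,"dy":-0.36,"dz":0,"roll":-0.28},{"dx":0.21,"dy":-0.44,"dz":0,"roll":-0.34},{"dx":0.24,"dy":-0.52,"dz":0,"roll":-0.4},{"dx":0.27,"dy":-0.58,"dz":0,"roll":-0.45},{"dx":0.29,"dy":-0.63,"dz":0,"roll":-0.49},{"dx":0.305,"dy":-0.662,"dz":0.01,"roll":-0.51}]'
python3 -m creep '[{"dx":0.04,"dy":-0.04,"dz":0.01,"roll":-0.03},{"dx":0.1,"dy":-0.08,"dz":0.02,"roll":-0.08},{"dx":0.16,"dy":-0.13,"dz":0.05,"roll":-0.13},{"dx":0.23,"dy":-0.19,"dz":0.08,"roll":-0.18},{"dx":0.3,"dy":-0.25,"dz":0.11,"roll":-0.23},{"dx":0.36,"dy":-0.3,"dz":0.14,"roll":-0.28},{"dx":0.4,"dy":-0.34,"dz":0.17,"roll":-0.32},{"dx":0.42,"dy":-0.36,"dz":0.18,"roll":-0.35},{"dx":0.43,"dy":-0.366,"dz":0.185,"roll":-0.352},{"dx":0.43,"dy":-0.366,"dz":0.185,"roll":-0.352}]'
python3 - <<'E'
from go import plan
from station import viewer
from h import *
plan([(.6178,.181,.112,.378)])
d=viewer.snapshot("scene");pickle.dump(d,open("scene8.pkl","wb"))
E
```

```text
time_s: 32.22
position: [0.5402, 0.1021, 0.1679]
tcp_rot: [-3.141, 0.001, 0.105]
contact_force: [-0.0, -0.6, -0.8]
finger_gap: 0.414
finger_force: 29.8
time_s: 33.05
position: [0.6175, 0.1813, 0.1314]
tcp_rot: [3.141, 0.001, 0.377]
contact_force: [-0.2, 0.6, -0.4]
finger_gap: 0.415
finger_force: 29.8
t 33.05 pos [0.6175 0.1813 0.1314 0.3771] rot [3.141e+00 1.000e-03 3.770e-01] F [-0.2  0.6 -0.4] gap 0.415 ff 29.8
dx 0.0009 dy 0.0018 dz 0.0968 roll -0.0012
```

```bash
python3 -m creep '[{"dx":0.001,"dy":0.002,"dz":0.01,"roll":0},{"dx":0.001,"dy":0.002,"dz":0.025,"roll":0},{"dx":0.001,"dy":0.002,"dz":0.04,"roll":0},{"dx":0.001,"dy":0.002,"dz":0.055,"roll":0},{"dx":0.001,"dy":0.002,"dz":0.07,"roll":0},{"dx":0.001,"dy":0.002,"dz":0.08,"roll":0},{"dx":0.001,"dy":0.002,"dz":0.09,"roll":0},{"dx":0.001,"dy":0.002,"dz":0.1,"roll":0},{"dx":0.001,"dy":0.002,"dz":0.1,"roll":0},{"dx":0.001,"dy":0.002,"dz":0.1,"roll":0}]' - 25
python3 -m creep '[{"dx":0,"dy":0,"dz":0.004,"roll":0},{"dx":0,"dy":0,"dz":0.008,"roll":0},{"dx":0,"dy":0,"dz":0.012,"roll":0},{"dx":0,"dy":0,"dz":0.016,"roll":0},{"dx":0,"dy":0,"dz":0.02,"roll":0},{"dx":0,"dy":0,"dz":0.02,"roll":0},{"dx":0,"dy":0,"dz":0.02,"roll":0},{"dx":0,"dy":0,"dz":0.02,"roll":0},{"dx":0,"dy":0,"dz":0.02,"roll":0},{"dx":0,"dy":0,"dz":0.02,"roll":0}]'
```

```text
time_s: 33.93
position: [0.6178, 0.1819, 0.1119]
tcp_rot: [-3.141, 0.0, 0.378]
contact_force: [-1.8, 1.6, -0.6]
finger_gap: 0.416
finger_force: 29.5
time_s: 34.77
position: [0.6184, 0.183, 0.1084]
tcp_rot: [-3.14, -0.002, 0.378]
contact_force: [-1.7, 5.4, 4.1]
finger_gap: 0.417
finger_force: 24.4
```

The flare pushes toward local +y (5.6 N), so I shift about 1.8 mm that way and lower further.

```bash
python3 -m creep '[{"dx":0,"dy":-0.004,"dz":-0.003,"roll":0},{"dx":0,"dy":-0.009,"dz":-0.003,"roll":0},{"dx":0,"dy":-0.012,"dz":0,"roll":0},{"dx":0,"dy":-0.012,"dz":0.004,"roll":0},{"dx":0,"dy":-0.012,"dz":0.008,"roll":0},{"dx":0,"dy":-0.012,"dz":0.012,"roll":0},{"dx":0,"dy":-0.012,"dz":0.014,"roll":0},{"dx":0,"dy":-0.012,"dz":0.014,"roll":0},{"dx":0,"dy":-0.012,"dz":0.014,"roll":0},{"dx":0,"dy":-0.012,"dz":0.014,"roll":0}]'
```

```text
time_s: 35.6
position: [0.6188, 0.1837, 0.1067]
tcp_rot: [3.141, -0.003, 0.377]
contact_force: [1.5, 3.7, 8.4]
finger_gap: 0.416
finger_force: 25.5
```

```bash
python3 - <<'E'
from station import viewer
from h import *
d=viewer.snapshot("scene");pickle.dump(d,open("scene9.pkl","wb"))
e=pickle.load(open("scene8.pkl","rb"))
a=cv2.resize(d["frame"][165:240,420:490],(560,600),interpolation=cv2.INTER_CUBIC)
b=cv2.resize(d["frame"][300:375,290:350],(240,300),interpolation=cv2.INTER_CUBIC)
c=cv2.resize(e["frame"][165:240,425:485],(240,300),interpolation=cv2.INTER_CUBIC)
cv2.imwrite("pics/j.png",np.hstack([a,np.vstack([b,c])]))
E
```

```text
(no output)
```

View pics/j.png

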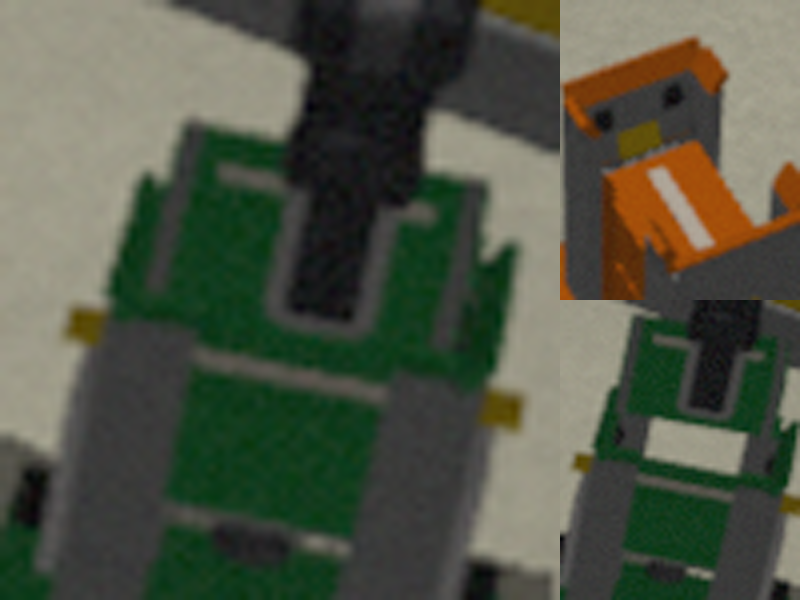

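The last picture shows the orange container caught under its lips in the upper right crop. The green one is centred lengthwise in its mouth and parallel to the rail, but still rides the flare on the near side, so I shift further +y and a little +x.

```bash
python3 -m creep '[{"dx":0.002,"dy":-0.003,"dz":-0.01,"roll":0},{"dx":0.004,"dy":-0.007,"dz":-0.01,"roll":0},{"dx":0.004,"dy":-0.011,"dz":-0.01,"roll":0},{"dx":0.004,"dy":-0.011,"dz":-0.006,"roll":0},{"dx":0.004,"dy":-0.011,"dz":-0.002,"roll":0},{"dx":0.004,"dy":-0.011,"dz":0.002,"roll":0},{"dx":0.004,"dy":-0.011,"dz":0.004,"roll":0},{"dx":0.004,"dy":-0.011,"dz":0.004,"roll":0},{"dx":0.004,"dy":-0.011,"dz":0.004,"roll":0},{"dx":0.004,"dy":-0.011,"dz":0.004,"roll":0}]'
```

```text
time_s: 36.48
position: [0.6185, 0.1854, 0.1044]
tcp_rot: [3.141, -0.002, 0.377]
contact_force: [5.0, -0.1, 2.9]
finger_gap: 0.416
finger_force: 25.6
```

```bash
python3 -m creep '[{"dx":0.004,"dy":0.002,"dz":0,"roll":0},{"dx":0.008,"dy":0.002,"dz":0,"roll":0},{"dx":0.008,"dy":0.002,"dz":0.004,"roll":0},{"dx":0.008,"dy":0.002,"dz":0.008,"roll":0},{"dx":0.008,"dy":0.002,"dz":0.012,"roll":0},{"dx":0.008,"dy":0.002,"dz":0.015,"roll":0},{"dx":0.008,"dy":0.002,"dz":0.015,"roll":0},{"dx":0.008,"dy":0.002,"dz":0.015,"roll":0},{"dx":0.008,"dy":0.002,"dz":0.015,"roll":0},{"dx":0.008,"dy":0.002,"dz":0.015,"roll":0}]'
```

```text
time_s: 37.32
position: [0.6185, 0.1858, 0.101]
tcp_rot: [-3.142, 0.001, 0.377]
contact_force: [2.7, 0.8, -1.6]
finger_gap: 0.414
finger_force: 25.3
```

```bash
python3 -m creep '[{"dx":0.003,"dy":0,"dz":0,"roll":0},{"dx":0.005,"dy":0,"dz":0.004,"roll":0},{"dx":0.005,"dy":0,"dz":0.008,"roll":0},{"dx":0.005,"dy":0,"dz":0.012,"roll":0},{"dx":0.005,"dy":0,"dz":0.016,"roll":0},{"dx":0.005,"dy":0,"dz":0.018,"roll":0},{"dx":0.005,"dy":0,"dz":0.018,"roll":0},{"dx":0.005,"dy":0,"dz":0.018,"roll":0},{"dx":0.005,"dy":0,"dz":0.018,"roll":0},{"dx":0.005,"dy":0,"dz":0.018,"roll":0}]'
```

```text
time_s: 38.15
position: [0.6194, 0.1862, 0.0974]
tcp_rot: [3.142, 0.001, 0.377]
contact_force: [-0.8, -0.7, -0.1]
finger_gap: 0.411
finger_force: 25.4
```

```bash
python3 -m creep '[{"dx":0,"dy":0,"dz":0,"roll":0},{"dx":0,"dy":0,"dz":0,"roll":0},{"dx":0,"dy":0,"dz":0,"roll":0},{"dx":0,"dy":0,"dz":0,"roll":0},{"dx":0,"dy":0,"dz":-0.02,"roll":0},{"dx":0,"dy":0,"dz":-0.07,"roll":0},{"dx":0,"dy":0,"dz":-0.13,"roll":0},{"dx":0,"dy":0,"dz":-0.19,"roll":0},{"dx":0,"dy":0,"dz":-0.24,"roll":0},{"dx":0,"dy":0,"dz":-0.27,"roll":0}]' 0.65
python3 -m creep '[{"dx":0,"dy":0,"dz":0,"roll":0},{"dx":0,"dy":0,"dz":0,"roll":0},{"dx":0,"dy":0,"dz":0,"roll":0},{"dx":0,"dy":0,"dz":0.02,"roll":0},{"dx":0,"dy":0,"dz":0.05,"roll":0},{"dx":0,"dy":0,"dz":0.08,"roll":0},{"dx":0,"dy":0,"dz":0.1,"roll":0},{"dx":0,"dy":0,"dz":0.13,"roll":0},{"dx":0,"dy":0,"dz":0.15,"roll":0},{"dx":0,"dy":0,"dz":0.16,"roll":0}]' 0 30
python3 -c "
from go import *
plan([(.6185,.186,.115,.377)])"
```

```text
time_s: 38.98
position: [0.6209, 0.1866, 0.1545]
tcp_rot: [3.142, -0.003, 0.377]
contact_force: [-0.2, -0.1, 0.4]
finger_gap: 0.652
finger_force: 0.0
time_s: 39.82
position: [0.6191, 0.1861, 0.1185]
tcp_rot: [-3.142, 0.002, 0.377]
contact_force: [0.0, -0.9, 0.2]
finger_gap: -0.002
finger_force: 0.0
t 39.82 pos [0.6191 0.1861 0.1185 0.3773] rot [-3.142e+00  2.000e-03  3.770e-01] F [ 0.  -0.9  0.2] gap -0.002 ff 0.0
dx -0.0030 dy -0.0005 dz 0.0174 roll 0.0004
```

```bash
python3 -m creep '[{"dx":0,"dy":0,"dz":0.004,"roll":0},{"dx":0,"dy":0,"dz":0.008,"roll":0},{"dx":0,"dy":0,"dz":0.012,"roll":0},{"dx":0,"dy":0,"dz":0.016,"roll":0},{"dx":0,"dy":0,"dz":0.02,"roll":0},{"dx":0,"dy":0,"dz":0.024,"roll":0},{"dx":0,"dy":0,"dz":0.028,"roll":0},{"dx":0,"dy":0,"dz":0.032,"roll":0},{"dx":0,"dy":0,"dz":0.036,"roll":0},{"dx":0,"dy":0,"dz":0.04,"roll":0}]'
python3 -m creep '[{"dx":0,"dy":0,"dz":0.004,"roll":0},{"dx":0,"dy":0,"dz":0.008,"roll":0},{"dx":0,"dy":0,"dz":0.012,"roll":0},{"dx":0,"dy":0,"dz":0.016,"roll":0},{"dx":0,"dy":0,"dz":0.02,"roll":0},{"dx":0,"dy":0,"dz":0.024,"roll":0},{"dx":0,"dy":0,"dz":0.028,"roll":0},{"dx":0,"dy":0,"dz":0.032,"roll":0},{"dx":0,"dy":0,"dz":0.036,"roll":0},{"dx":0,"dy":0,"dz":0.036,"roll":0}]'
```

```text
time_s: 40.65
position: [0.6195, 0.1862, 0.1118]
tcp_rot: [-3.142, 0.0, 0.377]
contact_force: [-1.7, -0.3, 3.5]
finger_gap: 0.002
finger_force: 1.9
time_s: 41.48
position: [0.6198, 0.1864, 0.1046]
tcp_rot: [-3.142, -0.0, 0.377]
contact_force: [-1.8, -0.2, 5.0]
finger_gap: 0.001
finger_force: 2.3
```

```bash
python3 -m creep '[{"dx":-0.002,"dy":0,"dz":0.004,"roll":0},{"dx":-0.004,"dy":0,"dz":0.008,"roll":0},{"dx":-0.004,"dy":0,"dz":0.012,"roll":0},{"dx":-0.004,"dy":0,"dz":0.016,"roll":0},{"dx":-0.004,"dy":0,"dz":0.02,"roll":0},{"dx":-0.004,"dy":0,"dz":0.024,"roll":0},{"dx":-0.004,"dy":0,"dz":0.028,"roll":0},{"dx":-0.004,"dy":0,"dz":0.032,"roll":0},{"dx":-0.004,"dy":0,"dz":0.036,"roll":0},{"dx":-0.004,"dy":0,"dz":0.036,"roll":0}]'
```

```text
time_s: 42.32
position: [0.6198, 0.1863, 0.0984]
tcp_rot: [-3.142, -0.002, 0.377]
contact_force: [-1.0, -0.5, 8.0]
finger_gap: -0.0
finger_force: 4.3
```

```bash
python3 -m creep '[{"dx":0,"dy":0,"dz":0.004,"roll":0},{"dx":0,"dy":0,"dz":0.008,"roll":0},{"dx":0,"dy":0,"dz":0.012,"roll":0},{"dx":0,"dy":0,"dz":0.016,"roll":0},{"dx":0,"dy":0,"dz":0.02,"roll":0},{"dx":0,"dy":0,"dz":0.02,"roll":0},{"dx":0,"dy":0,"dz":0.02,"roll":0},{"dx":0,"dy":0,"dz":0.02,"roll":0},{"dx":0,"dy":0,"dz":0.02,"roll":0},{"dx":0,"dy":0,"dz":0.02,"roll":0}]'
```

```text
time_s: 43.15
position: [0.6198, 0.1864, 0.0944]
tcp_rot: [-3.141, -0.002, 0.377]
contact_force: [-0.9, -0.1, 9.3]
finger_gap: -0.001
finger_force: 4.5
```

```bash
python3 -m creep '[{"dx":0,"dy":0,"dz":0.004,"roll":0},{"dx":0,"dy":0,"dz":0.008,"roll":0},{"dx":0,"dy":0,"dz":0.012,"roll":0},{"dx":0,"dy":0,"dz":0.015,"roll":0},{"dx":0,"dy":0,"dz":0.015,"roll":0},{"dx":0,"dy":0,"dz":0.015,"roll":0},{"dx":0,"dy":0,"dz":0.015,"roll":0},{"dx":0,"dy":0,"dz":0.015,"roll":0},{"dx":0,"dy":0,"dz":0.015,"roll":0},{"dx":0,"dy":0,"dz":0.015,"roll":0}]'
```

```text
time_s: 43.98
position: [0.6198, 0.1864, 0.0915]
tcp_rot: [-3.141, -0.002, 0.377]
contact_force: [-1.1, 0.2, 9.0]
finger_gap: 0.001
finger_force: 4.7
```

```bash
python3 -m creep '[{"dx":0,"dy":0,"dz":0.004,"roll":0},{"dx":0,"dy":0,"dz":0.008,"roll":0},{"dx":0,"dy":0,"dz":0.012,"roll":0},{"dx":0,"dy":0,"dz":0.014,"roll":0},{"dx":0,"dy":0,"dz":0.014,"roll":0},{"dx":0,"dy":0,"dz":0.014,"roll":0},{"dx":0,"dy":0,"dz":0.014,"roll":0},{"dx":0,"dy":0,"dz":0.014,"roll":0},{"dx":0,"dy":0,"dz":0.014,"roll":0},{"dx":0,"dy":0,"dz":0.014,"roll":0}]'
```

```text
time_s: 44.82
position: [0.6198, 0.1863, 0.0886]
tcp_rot: [-3.142, -0.002, 0.377]
contact_force: [-2.0, -0.3, 8.9]
finger_gap: -0.0
finger_force: 4.5
```

```bash
python3 -m creep '[{"dx":0,"dy":0,"dz":0.004,"roll":0},{"dx":0,"dy":0,"dz":0.008,"roll":0},{"dx":0,"dy":0,"dz":0.012,"roll":0},{"dx":0,"dy":0,"dz":0.014,"roll":0},{"dx":0,"dy":0,"dz":0.014,"roll":0},{"dx":0,"dy":0,"dz":0.014,"roll":0},{"dx":0,"dy":0,"dz":0.014,"roll":0},{"dx":0,"dy":0,"dz":0.014,"roll":0},{"dx":0,"dy":0,"dz":0.014,"roll":0},{"dx":0,"dy":0,"dz":0.014,"roll":0}]'
```

```text
time_s: 45.65
position: [0.6198, 0.1863, 0.0858]
tcp_rot: [-3.142, -0.002, 0.377]
contact_force: [-1.0, -0.4, 8.8]
finger_gap: 0.002
finger_force: 4.6
```

```bash
python3 -c "
from go import *
plan([])"
```

```text
t 45.65 pos [0.6198 0.1863 0.0858 0.3773] rot [-3.142e+00 -2.000e-03  3.770e-01] F [-1.  -0.4  8.8] gap 0.002 ff 4.6
```

```bash
python3 -m creep '[{"dx":0,"dy":0,"dz":0.004,"roll":0},{"dx":0,"dy":0,"dz":0.008,"roll":0},{"dx":0,"dy":0,"dz":0.012,"roll":0},{"dx":0,"dy":0,"dz":0.014,"roll":0},{"dx":0,"dy":0,"dz":0.014,"roll":0},{"dx":0,"dy":0,"dz":0.014,"roll":0},{"dx":0,"dy":0,"dz":0.014,"roll":0},{"dx":0,"dy":0,"dz":0.014,"roll":0},{"dx":0,"dy":0,"dz":0.014,"roll":0},{"dx":0,"dy":0,"dz":0.014,"roll":0}]'
```

```text
time_s: 46.48
position: [0.6198, 0.1863, 0.0831]
tcp_rot: [-3.142, -0.002, 0.377]
contact_force: [-2.1, -0.8, 10.0]
finger_gap: 0.002
finger_force: 4.7
```

```bash
python3 -m creep '[{"dx":0,"dy":0,"dz":0.004,"roll":0},{"dx":0,"dy":0,"dz":0.008,"roll":0},{"dx":0,"dy":0,"dz":0.012,"roll":0},{"dx":0,"dy":0,"dz":0.014,"roll":0},{"dx":0,"dy":0,"dz":0.014,"roll":0},{"dx":0,"dy":0,"dz":0.014,"roll":0},{"dx":0,"dy":0,"dz":0.014,"roll":0},{"dx":0,"dy":0,"dz":0.014,"roll":0},{"dx":0,"dy":0,"dz":0.014,"roll":0},{"dx":0,"dy":0,"dz":0.014,"roll":0}]'
```

```text
time_s: 47.32
position: [0.6198, 0.1863, 0.0803]
tcp_rot: [-3.142, -0.002, 0.377]
contact_force: [-2.3, 0.1, 9.3]
finger_gap: -0.002
finger_force: 4.8
```

```bash
python3 -m creep '[{"dx":0,"dy":0,"dz":0.004,"roll":0},{"dx":0,"dy":0,"dz":0.008,"roll":0},{"dx":0,"dy":0,"dz":0.012,"roll":0},{"dx":0,"dy":0,"dz":0.014,"roll":0},{"dx":0,"dy":0,"dz":0.014,"roll":0},{"dx":0,"dy":0,"dz":0.014,"roll":0},{"dx":0,"dy":0,"dz":0.014,"roll":0},{"dx":0,"dy":0,"dz":0.014,"roll":0},{"dx":0,"dy":0,"dz":0.014,"roll":0},{"dx":0,"dy":0,"dz":0.014,"roll":0}]'
```

```text
time_s: 48.15
position: [0.6199, 0.1864, 0.0779]
tcp_rot: [-3.141, -0.002, 0.377]
contact_force: [-2.9, -0.9, 11.8]
finger_gap: -0.001
finger_force: 5.8
```

```bash
python3 -m creep '[{"dx":0,"dy":0,"dz":0.004,"roll":0},{"dx":0,"dy":0,"dz":0.008,"roll":0},{"dx":0,"dy":0,"dz":0.008,"roll":0},{"dx":0,"dy":0,"dz":0.008,"roll":0},{"dx":0,"dy":0,"dz":0.008,"roll":0},{"dx":0,"dy":0,"dz":0.008,"roll":0},{"dx":0,"dy":0,"dz":0.008,"roll":0},{"dx":0,"dy":0,"dz":0.008,"roll":0},{"dx":0,"dy":0,"dz":0.008,"roll":0},{"dx":0,"dy":0,"dz":0.008,"roll":0}]'
```

```text
time_s: 48.98
position: [0.6201, 0.1864, 0.077]
tcp_rot: [-3.141, -0.002, 0.377]
contact_force: [-3.7, -0.7, 16.4]
finger_gap: 0.005
finger_force: 8.0
```

```bash
python3 -m creep '[{"dx":0,"dy":0,"dz":0.004,"roll":0},{"dx":0,"dy":0,"dz":0.008,"roll":0},{"dx":0,"dy":0,"dz":0.009,"roll":0},{"dx":0,"dy":0,"dz":0.009,"roll":0},{"dx":0,"dy":0,"dz":0.009,"roll":0},{"dx":0,"dy":0,"dz":0.009,"roll":0},{"dx":0,"dy":0,"dz":0.009,"roll":0},{"dx":0,"dy":0,"dz":0.009,"roll":0},{"dx":0,"dy":0,"dz":0.009,"roll":0},{"dx":0,"dy":0,"dz":0.009,"roll":0}]'
python3 -m creep '[{"dx":0,"dy":0,"dz":-0.01,"roll":0},{"dx":0,"dy":0,"dz":-0.03,"roll":0},{"dx":0,"dy":0,"dz":-0.07,"roll":0},{"dx":0,"dy":0,"dz":-0.13,"roll":0},{"dx":0,"dy":0,"dz":-0.2,"roll":0},{"dx":0,"dy":0,"dz":-0.28,"roll":0},{"dx":0,"dy":0,"dz":-0.36,"roll":0},{"dx":0,"dy":0,"dz":-0.44,"roll":0},{"dx":0,"dy":0,"dz":-0.5,"roll":0},{"dx":0,"dy":0,"dz":-0.54,"roll":0}]'
python3 - <<'E'
from station import viewer
from h import *
d=viewer.snapshot("scene");pickle.dump(d,open("scene10.pkl","wb"))
# bright open patch seen through the mouth (table) = nothing standing in the mouth
e=pickle.load(open("scene0.pkl","rb"));hsv=lambda q:cv2.cvtColor(q["frame"],cv2.COLOR_BGR2HSV)
for z in(.118,.098,.085,.075,.065): 
    u,v=np.int32(proj(d,[.619,.185,z])[0]);print(z,(u,v),hsv(d)[v,u],hsv(e)[v,u])
u=457;print([(v,hsv(d)[v,u].tolist(),hsv(e)[v,u].tolist()) for v in range(186,232,3)])
E
```

```text
time_s: 49.82
position: [0.6202, 0.1865, 0.076]
tcp_rot: [-3.141, -0.003, 0.377]
contact_force: [-6.1, -1.1, 19.8]
finger_gap: -0.005
finger_force: 10.3
time_s: 50.65
position: [0.6198, 0.1863, 0.1832]
tcp_rot: [3.142, -0.002, 0.377]
contact_force: [0.8, 0.9, -0.0]
finger_gap: 0.003
finger_force: 0.0
0.118 (np.int32(461), np.int32(191)) [ 28  30 151] [ 29  34 150]
0.098 (np.int32(459), np.int32(201)) [ 27  35 154] [ 25  31 154]
0.085 (np.int32(458), np.int32(208)) [ 68 190  55] [ 71 230 101]
0.075 (np.int32(457), np.int32(212)) [56 51 70] [ 23  30 152]
0.065 (np.int32(456), np.int32(217)) [ 71 210  57] [ 70 210 107]
[(186, [27, 33, 155], [26, 36, 154]), (189, [26, 35, 155], [27, 34, 150]), (192, [26, 33, 155], [26, 35, 154]), (195, [21, 35, 153], [25, 31, 154]), (198, [28, 31, 155], [29, 34, 152]), (201, [27, 35, 155], [26, 35, 155]), (204, [26, 36, 157], [24, 33, 156]), (207, [66, 157, 57], [67, 181, 104]), (210, [49, 48, 75], [66, 140, 111]), (213, [69, 123, 62], [54, 67, 118]), (216, [69, 210, 57], [70, 204, 101]), (219, [66, 176, 58], [67, 162, 60]), (222, [67, 209, 56], [68, 173, 59]), (225, [69, 191, 60], [62, 163, 58]), (228, [68, 210, 57], [69, 191, 56]), (231, [69, 189, 58], [66, 39, 65])]
```

Both containers are held down: table shows through the green mouth, and the robot touches nothing.

```bash
python3 -c "
from station import ticket
print(ticket.hand_in())"
```

```text
the job is handed in; nothing more can be done
None
```

Both containers are pressed home and held under the lips, orange first (peak reading 21.4 N), then green (19.8 N); I handed the job in at about 51 s with the gripper clear, and the blue container and wagon were never touched.

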